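# Pack a craft order into a tray and a deep box

### The arm

A 6-joint arm with a two-finger parallel gripper is mounted at the origin on the work surface; the furniture and walls round the work are solid. World frame = base frame: x ahead of the robot, y to its left, z up, the work surface at z = 0. Lengths are in m, angles in rad, forces in N, time in s.
With the tool pointing down it reaches from about 0.35 to 0.975 m from the base axis. Payload 4.9 kg.
Tool frame: the origin (TCP) lies midway between the tips of the shut fingers; the grasp point (between the pads) lies manip.tcp_to_grasp behind it (manip.tcp_to_grasp is the distance from the TCP to the grasp point, in m); z points along the fingers, y is the line along which they close (so a half turn about z gives the same grasp; the last joint's range is limited). The gripper opens to 85 mm and grips with 20 to 120 N. Pads are 22 mm wide; open, the fingers measure 114 mm over their backs; the gripper's body (76 mm by 85 mm) begins 54 mm behind the grasp point. The pads swing forward as they close: fully open they stand 13 mm farther back than shut.
Start: joints at [0.996, 0.053, 1.613, -0, 1.476, -0.119], TCP at [0.275, 0.561, 0.206] pointing down, gripper open.
Joint ranges: [-3.01, 3.01], [-1.01, 2.22], [0.06, 2.58], [-1.02, 4.17], [0.09, 2.62], [-3.14, 3.14]. Speed limits (rad/s): [2.57, 2.57, 3.14, 3.14, 3.14, 3.14].

### API

Orientations are given as a unit quaternion [w, x, y, z].
In Python, from plant import manip, grab_frame, calibration, job_done gives the robot as it stands.
- The arm moves only by the tool send_rows, never from a script. Its argument "rows" is a list of rows, each an object of numbers: "x", "y", "z": the shift along the tool's x, y, z normalised to -1 to 1, where 1 is 15 cm; "wx", "wy", "wz": the turn, a rotation vector about the tool's x, y, z normalised to -1 to 1, where 1 is pi/4 rad; "hand": the opening, from -1 (shut) to 1 (fully open). In form: [{"x": .., "y": .., "z": .., "wx": .., "wy": .., "wz": .., "hand": ..}, ...]. A call has exactly 10 rows; each row shifts and turns the commanded pose from where the row before left it, along the tool's axes as they then stand; what a row does not reach is not made up. A row lasts 1/12 s, in which the tool goes at most 41.7 mm and 7.16 degrees, less where a joint would pass 70% of its speed; a pose out of reach is approached as far as the arm can. A call with a number of a shift or a turn outside -1 to 1 is refused whole. A call with a gripper value outside its range is refused whole. The fingers move at their own pace and stop on an object; the grip force is fixed at half the most. Time passes only in rows, so rows that do not move let the fingers close, or fill a call up. It gives the time, the measured TCP pose, the force, the opening and the grip force at its end, in the units of the state.
- manip.state(): the state, without advancing time (a new reading comes with each control period).
- grab_frame(name): name is "scene" or "side" or "wrist"; returns the picture (400x640x3 uint8, blue, green, red); there is no depth.
- calibration(name): a dict with "camera_matrix" (3x3 intrinsics, pixels), "R" (3x3) and "t" (3): a world point X has camera coordinates R X + t. Camera axes: x right, y down, z forward; pixel columns grow to the right and rows downward; lengths in m; the calibration is good to about 2 mm. A picture is of the moment at which its call begins: read the wrist's pose just before it. calibration takes no time and is no camera call; for the wrist camera it gives the pose at the moment of the call.
- job_done(): hands the job in; it is judged then, once.
The state is a dict: "time": time; "joint_pos": joint angles; "joint_vel": joint speeds; "joint_efforts": joint torques, N m; "tool_pos": TCP position; "tool_rot": TCP orientation; "contact_force": force on the tool from outside, world axes, zero at the start; "ft_torque": the same for the moment, N m; "gripper_width": opening from 0.0 (shut) to 1.0 (fully open); "grasp_force": force on a finger pad.
Only numpy, scipy, OpenCV 4.12 (cv2) and the standard library are available. Lean on these libraries where they do the work, as an engineer would, in place of code of your own. Each camera call takes 0.05 s, during which the arm holds its last target. There are 200 camera calls.

### The job

Pack this order. Lay the banded brick of small white cards flat on the floor of the long kraft tray, close up to its right-hand end as seen from the robot, the bundle of kraft tags flat on top of the cards, centred and lined up with them, and the small black tape roll flat on the tray floor in the space left over on the left of the cards. The glass bead jar travels by itself: stand it in the middle of the deep kraft box, with room for padding all round, without ever tipping it over, and leave the cutter and the marker pen where they lie.

Things in the scene. Friction and masses are not known exactly. Their poses are not given: they have to be found in the camera images.
- cards: brick of small white cards with a brown paper band round its middle, 115 x 59 x 51 mm (along its x, y, z), 0.21 kg, loose, rigid; lies over 0.38 m ahead of the base. The three unbanded white card piles are fixed (one lies 0.3 m ahead of the base, 91 x 57 x 39 mm). Origin: centre of its underside. Grasp it across its 59 mm width.
- tags: bundle of brown kraft tags, 92 x 51 x 28 mm (length along its x, width along its y), about 0.11 kg, loose and rigid. Origin: centre of its underside. Grasp it across its 51 mm width.
- tape: small black tape roll lying flat, 60 mm across, 18 mm high, about 0.05 kg, loose; much smaller than the three fixed tape rolls that lie in a row at the left. Origin: centre of its underside, z up along its axis. Grasp it across its outer rim.
- jar: screw jar of beads with a white lid, standing, 57 mm across, 75 mm high with the lid, about 0.11 kg, loose. Grasp it across its body, 25 to 50 mm above its underside (the top 13 mm, the lid, gives no hold). Origin: centre of its underside (the body's axis lies 1 mm to its +x), z up.
- tray: long open kraft tray, 206 x 126 mm outside, 68 mm high, inside 199 x 118 mm, floor 3 mm above the bench, walls 3 to 4 mm; held fast to the bench. Origin: centre of its underside; its x runs along its length and points to the left as seen from the robot, its y along its width.
- deep_box: shorter but deeper open kraft box, standing lengthwise to the robot while the tray lies crosswise, 120 x 170 mm outside, 75 mm high, inside 112 x 164 mm, floor 3 mm above the bench; held fast to the bench. Origin: centre of its underside; x across its 120 mm width and points to the left as seen from the robot, y along its 170 mm length.
- cutter: yellow snap-off cutter lying flat, 22 x 156 x 15 mm, length along its y; loose, to be left alone. Origin: centre of its underside.
- marker: red marker pen lying flat, 15 x 130 x 17 mm, length along its y; loose, to be left alone. Origin: centre of its underside.
Not all that is in view belongs to the job. What is shaped like the tape but orange is not meant.

How it is judged:
At the end, for the whole second after the job is handed in: Cards flat on the tray floor, within 20 mm of its right end wall; tags flat on the cards, within 15 mm of centred each way and 0.2 rad of aligned; tape flat on the tray floor left of the cards; jar upright on the floor of the deep box, within 20 mm of its middle; all at rest (x of cards in the frame of tray between -0.05 and -0.022 m and y of cards in the frame of tray between -0.034 and 0.034 m and z of each of cards, tape in the frame of tray below 0.008 m and angle between each of cards, tags, tape, jar's own z axis and vertical below 0.1 rad and linear speed of each of cards, tags, tape, jar below 0.01 m/s and x of tags in the frame of cards between -0.015 and 0.015 m and y of tags in the frame of cards between -0.015 and 0.015 m and z of tags in the frame of cards between 0.046 and 0.058 m and angle between the x axis of tags and the x axis of cards, either way round below 0.2 rad and x of tape in the frame of tray between 0.03 and 0.08 m and y of tape in the frame of tray between -0.034 and 0.034 m and horizontal distance between jar and deep_box below 0.02 m and z of jar in the frame of deep_box below 0.008 m); the robot touches nothing.
It fails at once if the jar tips over (angle between jar's own z axis and vertical above 0.6 rad).
It fails at once if the cutter is shoved aside (distance of cutter from where it was at the start of the episode above 0.02 m).
It fails at once if the marker is shoved aside (distance of marker from where it was at the start of the episode above 0.02 m).
It also fails if it takes over 112 s, if anything falls off the work surface, if the arm or the gripper's body presses on something with over 40 N, if the wrist force passes 120 N, or if a joint passes its speed limit or range.

## Working session

There is one attempt and no reset: what is moved stays moved. The work goes in short steps, Python scripts to look and compute and a tool call to move; the robot and the scene stay as the last step left them, time stands still between calls to the robot, and variables do not carry over. Pictures are saved under pics/ and viewed, at most 14 in all, crops included, and the job is handed in when it is done.

Besides the shell and the picture viewer there is one more tool, called as name([rows], argument=value, ...), one row to a line, values as JSON. send_rows: Moves the arm, as the interface text tells. Scaled input: -1 to 1 covers 15 cm each way for a shift and pi/4 rad each way for a turn. Its arguments: {"type":"object","properties":{"rows":{"type":"array","items":{"type":"object","properties":{"x":{"type":"number","minimum":-1,"maximum":1},"y":{"type":"number","minimum":-1,"maximum":1},"z":{"type":"number","minimum":-1,"maximum":1},"wx":{"type":"number","minimum":-1,"maximum":1},"wy":{"type":"number","minimum":-1,"maximum":1},"wz":{"type":"number","minimum":-1,"maximum":1},"hand":{"type":"number"}}}}},"required":["rows"]}

```bash
mkdir -p pics; ls; python3 - <<'E'
from plant import manip, grab_frame, calibration
import cv2
s=manip.state();print(s['time'],s['tool_pos'],s['tool_rot'],s['gripper_width'],manip.tcp_to_grasp)
for n in("scene","side"):
    im=grab_frame(n);cv2.imwrite(f"pics/{n}0.png",im)
    c=calibration(n);print(n,c)
E
```

```text
pics
0.0 [0.27475687 0.5606235  0.20456251] [-3.40698059e-04  2.25930237e-01  9.74142947e-01 -9.64690479e-04] 0.9996834036219352 0.0187
scene {'camera_matrix': array([[498.67470619,   0.        , 320.79805337],
       [  0.        , 498.67470619, 201.05343483],
       [  0.        ,   0.        ,   1.        ]]), 'R': array([[ 0.70742393, -0.7065043 , -0.02007655],
       [-0.44085548, -0.41887077, -0.79384741],
       [ 0.55244713,  0.57043751, -0.6077855 ]]), 't': array([-0.36992595,  0.29135662,  1.29559499])}
side {'camera_matrix': array([[426.83187126,   0.        , 321.82818954],
       [  0.        , 426.83187126, 203.2093844 ],
       [  0.        ,   0.        ,   1.        ]]), 'R': array([[ 0.87014794, -0.49277173, -0.00431112],
       [-0.25306014, -0.4393186 , -0.86195112],
       [ 0.42285119,  0.75111596, -0.50697306]]), 't': array([-0.49459787,  0.1833824 ,  1.09401595])}
```

View pics/scene0.png

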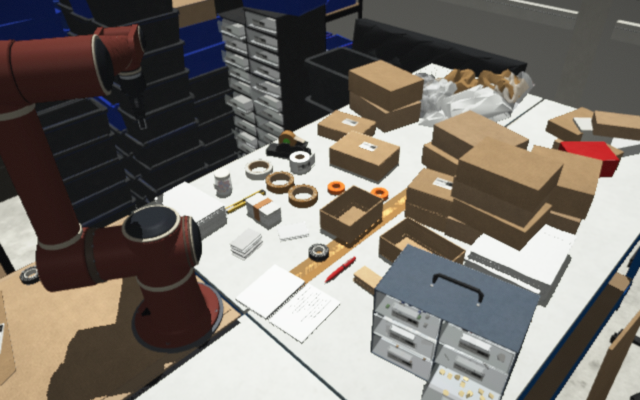

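View pics/side0.png

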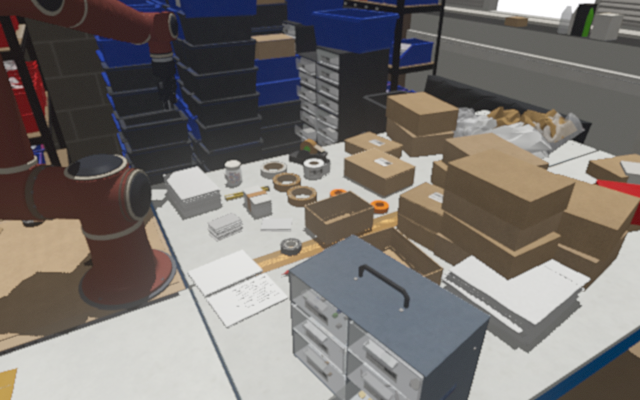

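Scene: the jar is at about (223,183), the banded cards at (264,212), the black tape at (318,251) and the cutter at (245,201). The marker is at (340,268), the boxes at (350,215) and (420,245), and the tags may be at (368,278). I'll enlarge this area.

```bash
python3 - <<'E'
import cv2
im=cv2.imread("pics/scene0.png")
cv2.imwrite("pics/c1.png",cv2.resize(im[150:300,200:400],None,fx=4,fy=4,interpolation=cv2.INTER_CUBIC))
cv2.imwrite("pics/c2.png",cv2.resize(im[180:300,310:470],None,fx=5,fy=5,interpolation=cv2.INTER_CUBIC))
E
```

```text
(no output)
```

View pics/c1.png

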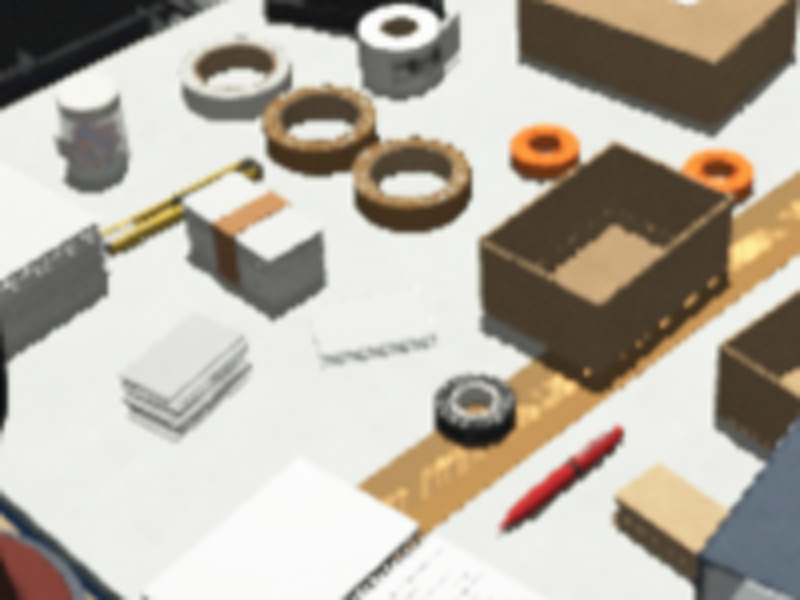

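View pics/c2.png

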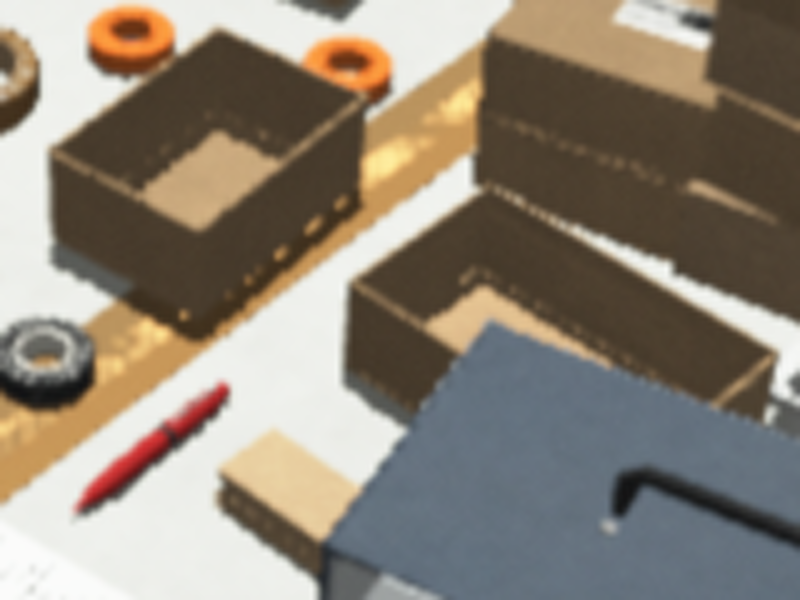

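Candidates (scene pixels):
- **Cards:** the banded brick (264,212). The unbanded piles are (246,244), (293,235) and (185,210).
- **Tape:** the black roll (319,249). The orange rolls (336,188) and (380,193) and the large rolls (259,168), (280,181), (303,195) are not meant.
- **Tags:** the kraft block (369,279).
- **Jar:** (223,183), unlike the white roll (300,160).

The crops confirm the banded brick, the small black roll, the kraft bundle partly hidden by the drawers, and both boxes.

```bash
cat > h.py <<'E'
import numpy as np, cv2
from plant import manip, grab_frame, calibration
def proj(c,u,v,z):
    d=c['R'].T@np.linalg.solve(c['camera_matrix'],[u,v,1.]); o=-c['R'].T@c['t']
    return (o+d*(z-o[2])/d[2])[:2]
def poly(c,pts,z,name):
    P=np.array([proj(c,u,v,z) for u,v in pts]);E=np.roll(P,-1,0)-P
    print(name,P.round(3).tolist(),'mean',P.mean(0).round(4),'len',np.hypot(*E.T).round(3),'ang',np.degrees(np.arctan2(E[:,1],E[:,0])).round(1));return P
def fkerr():pass
E
python3 - <<'E'
from h import *
c=calibration("scene")
a=lambda L:[(200+u/4,150+v/4) for u,v in L]
b=lambda L:[(310+u/5,180+v/5) for u,v in L]
poly(c,a([(187,203),(238,173),(323,235),(272,263)]),.051,'cards')
poly(c,a([(88,92)]),.075,'jar')
poly(c,a([(476,396)]),.018,'tape')
poly(c,b([(52,150),(218,30),(366,97),(200,232)]),.075,'deep')
poly(c,b([(350,285),(485,185),(775,355)]),.068,'tray')
poly(c,b([(220,473),(275,430),(360,492)]),.028,'tags')
poly(c,b([(78,510),(226,388)]),.008,'marker')
poly(c,a([(105,243),(260,165)]),.012,'cutter')
w=calibration("wrist");print(w, 'cam pos',-w['R'].T@w['t'])
s=manip.state();
from scipy.spatial.transform import Rotation as R
print(R.from_quat(s['tool_rot'],scalar_first=True).as_matrix().round(3))
E
```

```text
cards [[0.386, 0.195], [0.44, 0.197], [0.433, 0.085], [0.384, 0.088]] mean [0.4106 0.1413] len [0.054 0.112 0.05  0.107] ang [  1.7 -93.1 177.3  88.8]
jar [[0.406, 0.351]] mean [0.4063 0.3507] len [0.] ang [0.]
tape [[0.411, -0.105]] mean [ 0.4114 -0.1048] len [0.] ang [0.]
deep [[0.493, -0.03], [0.654, -0.02], [0.664, -0.134], [0.498, -0.146]] mean [ 0.5775 -0.0824] len [0.161 0.114 0.166 0.116] ang [   3.7  -84.9 -175.6   92.6]
tray [[0.529, -0.233], [0.653, -0.234], [0.645, -0.437]] mean [ 0.609  -0.3015] len [0.124 0.203 0.234] ang [ -0.3 -92.4 119.6]
tags [[0.398, -0.253], [0.444, -0.253], [0.44, -0.317]] mean [ 0.4272 -0.2745] len [0.045 0.064 0.076] ang [ 1.000e-01 -9.340e+01  1.232e+02]
marker [[0.338, -0.203], [0.465, -0.198]] mean [ 0.4019 -0.2007] len [0.127 0.127] ang [   2.5 -177.5]
cutter [[0.335, 0.245], [0.491, 0.236]] mean [0.4131 0.2403] len [0.156 0.156] ang [ -3.4 176.6]
{'camera_matrix': array([[359.89917037,   0.        , 315.31960627],
       [  0.        , 359.89917037, 206.06795389],
       [  0.        ,   0.        ,   1.        ]]), 'R': array([[ 0.44045873,  0.89777151, -0.00155486],
       [ 0.85502655, -0.41895817,  0.30562011],
       [ 0.27372561, -0.1359425 , -0.95215226]]), 't': array([-0.62451269, -0.03925832,  0.38046672])} cam pos [0.20449549 0.5959437  0.37328935]
[[-0.898  0.44  -0.001]
 [ 0.44   0.898 -0.002]
 [ 0.    -0.002 -1.   ]]
```

```bash
python3 - <<'E'
from h import *
c=calibration("scene")
a=lambda L:[(200+u/4,150+v/4) for u,v in L]
for z in(0,.1):poly(c,a([(106,290),(100,232),(0,170)]),z,'whitebox z%g'%z)
poly(c,a([(182,75),(290,75),(235,118)]),.0,'ring')
poly(c,a([(123,382),(178,412),(248,340),(195,315)]),.039,'pile')
for z in(0,.2,.25):poly(c,[(373,345),(373,290),(408,248)],z,'cab z%g'%z)
im=grab_frame("wrist");cv2.imwrite("pics/w0.png",im)
E
```

```text
whitebox z0 [[0.308, 0.209], [0.349, 0.273], [0.341, 0.407]] mean [0.3328 0.2962] len [0.077 0.134 0.201] ang [ 57.3  93.4 -99.6]
whitebox z0.1 [[0.245, 0.101], [0.283, 0.159], [0.275, 0.28]] mean [0.2677 0.1801] len [0.069 0.12  0.181] ang [ 57.3  93.4 -99.6]
ring [[0.541, 0.409], [0.609, 0.336], [0.531, 0.32]] mean [0.5603 0.355 ] len [0.099 0.08  0.09 ] ang [ -46.7 -168.    83.4]
pile [[0.23, 0.073], [0.238, 0.02], [0.322, 0.043], [0.312, 0.094]] mean [0.2753 0.0577] len [0.054 0.087 0.052 0.085] ang [ -81.4   15.8  100.5 -165.8]
cab z0 [[0.276, -0.426], [0.412, -0.311], [0.61, -0.278]] mean [ 0.4326 -0.3381] len [0.178 0.201 0.365] ang [  40.3    9.5 -156.1]
cab z0.2 [[0.157, -0.515], [0.266, -0.423], [0.425, -0.397]] mean [ 0.2827 -0.4449] len [0.143 0.161 0.293] ang [  40.3    9.5 -156.1]
cab z0.25 [[0.127, -0.538], [0.229, -0.451], [0.379, -0.426]] mean [ 0.2452 -0.4716] len [0.134 0.151 0.275] ang [  40.3    9.5 -156.1]
```

View pics/w0.png

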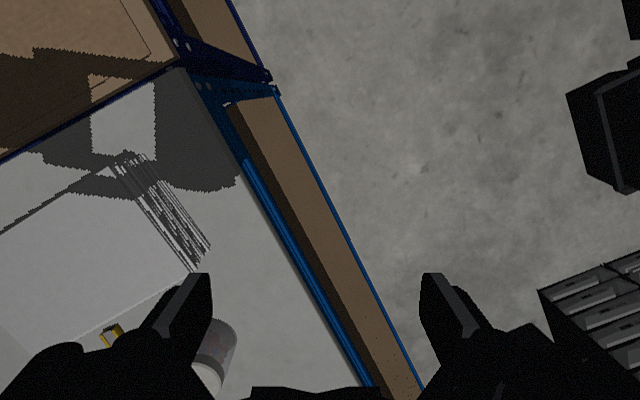

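White box edge is at x≈0.31 and clear of the jar. The wrist view shows the bench edge and the jar at (210,350). I'll move above the jar/cards area and turn the tool so that its y lies along world x.

send_rows([
  {"x": -0.2,"y": -0.016,"wz": 0.142,"hand": 1},
  {"x": -0.2,"y": -0.016,"wz": 0.142,"hand": 1},
  {"x": -0.2,"y": -0.016,"wz": 0.142,"hand": 1},
  {"x": -0.2,"y": -0.016,"wz": 0.142,"hand": 1},
  {"x": -0.2,"y": -0.016,"wz": 0.142,"hand": 1},
  {"x": -0.2,"y": -0.016,"wz": 0.142,"hand": 1},
  {"x": -0.2,"y": -0.016,"wz": 0.142,"hand": 1},
  {"x": -0.2,"y": -0.016,"wz": 0.142,"hand": 1},
  {"x": -0.2,"y": -0.016,"wz": 0.142,"hand": 1},
  {"x": -0.2,"y": -0.016,"wz": 0.142,"hand": 1},
])

```text
invalid input at $.rows[0]: expected keys x, y, z, wx, wy, wz, hand
```

```bash
cat >> h.py <<'E'
from scipy.spatial.transform import Rotation as Ro
def st():
    s=manip.state();m=Ro.from_quat(s['tool_rot'],scalar_first=True).as_matrix()
    print('t',round(s['time'],2),'pos',s['tool_pos'].round(4),'yaw(toolx-90)',round(np.degrees(np.arctan2(m[1,0],m[0,0]))-90,2),'tilt',m[:2,2].round(4),'w',round(s['gripper_width'],3),'gf',round(s['grasp_force'],1),'F',np.round(s['contact_force'],1));return s,m
def to(x,y,z=None,yaw=0):
    s,m=st();d=np.array([x,y,s['tool_pos'][2] if z is None else z])-s['tool_pos']
    print('tool shift units',(m.T@d/.15).round(3),'wz units',round((np.degrees(np.arctan2(m[1,0],m[0,0]))-90-yaw)/45,3))
def shot(n):
    c=calibration("wrist");im=grab_frame("wrist");cv2.imwrite(f"pics/{n}.png",im);np.savez(f"pics/{n}.npz",**c);return c
E
python3 - <<'E'
from h import *
st();shot("w1")
E
```

```text
t 0.15 pos [0.2748 0.5607 0.2048] yaw(toolx-90) 63.89 tilt [-0.0009 -0.0014] w 1.003 gf 0.0 F [-0.5  0.1 -0.5]
```

View pics/w1.png

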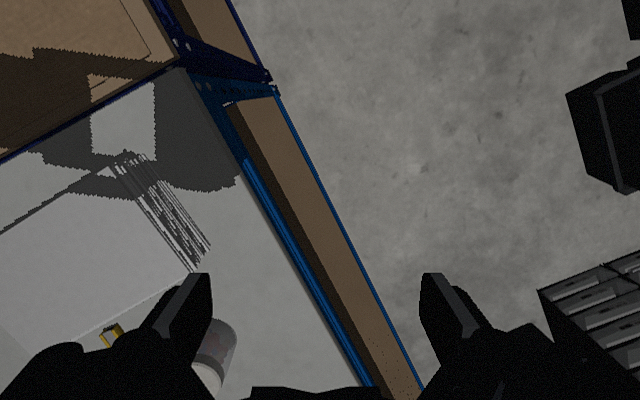

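The arm has not moved, and this view is the same as before. Every key is required in each row, so I'll send it again in full.

send_rows([
  {"x": -0.2,"y": -0.016,"z": 0,"wx": 0,"wy": 0,"wz": 0.142,"hand": 1},
  {"x": -0.2,"y": -0.016,"z": 0,"wx": 0,"wy": 0,"wz": 0.142,"hand": 1},
  {"x": -0.2,"y": -0.016,"z": 0,"wx": 0,"wy": 0,"wz": 0.142,"hand": 1},
  {"x": -0.2,"y": -0.016,"z": 0,"wx": 0,"wy": 0,"wz": 0.142,"hand": 1},
  {"x": -0.2,"y": -0.016,"z": 0,"wx": 0,"wy": 0,"wz": 0.142,"hand": 1},
  {"x": -0.2,"y": -0.016,"z": 0,"wx": 0,"wy": 0,"wz": 0.142,"hand": 1},
  {"x": -0.2,"y": -0.016,"z": 0,"wx": 0,"wy": 0,"wz": 0.142,"hand": 1},
  {"x": -0.2,"y": -0.016,"z": 0,"wx": 0,"wy": 0,"wz": 0.142,"hand": 1},
  {"x": -0.2,"y": -0.016,"z": 0,"wx": 0,"wy": 0,"wz": 0.142,"hand": 1},
  {"x": -0.2,"y": -0.016,"z": 0,"wx": 0,"wy": 0,"wz": 0.142,"hand": 1},
])

```text
time: 1.03
tool_pos: [0.4207, 0.3136, 0.2055]
tool_rot: [0.0, 0.709, 0.705, -0.0]
contact_force: [-0.4, 0.4, -0.3]
gripper_width: 1.002
grasp_force: 0.0
```

```bash
python3 - <<'E'
from h import *
to(.406,.351);shot("w2")
E
```

```text
t 1.03 pos [0.4207 0.3136 0.2055] yaw(toolx-90) -0.35 tilt [-0.0001 -0.0003] w 1.002 gf 0.0 F [-0.4  0.4 -0.3]
tool shift units [ 0.249 -0.1   -0.   ] wz units -0.008
```

View pics/w2.png

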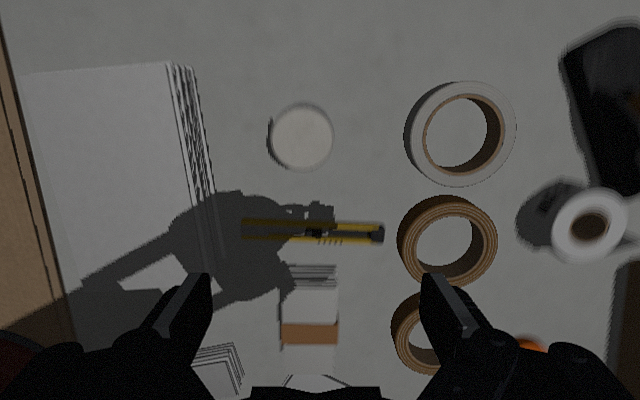

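Wrist view: jar lid centre is at (303,137), the cutter spans (240..385, 230), and the cards' top back edge runs (282,290)-(338,287), with the band below it.

```bash
python3 - <<'E'
from h import *
c=np.load("pics/w2.npz")
j=proj(c,302,137,.075);print('jar',j,'rim',proj(c,272,137,.075),proj(c,333,137,.075))
poly(c,[(282,290),(338,287)],.051,'cards back')
poly(c,[(282,345),(338,342)],.051,'cards band')
poly(c,[(242,230),(384,233)],.015,'cutter')
poly(c,[(165,62),(195,215)],.06,'wbox')
to(*j,.05)
E
```

```text
jar [0.40992742 0.35610095] rim [0.38525838 0.35625711] [0.43541542 0.35593961]
cards back [[0.386, 0.199], [0.443, 0.202]] mean [0.4144 0.2005] len [0.057 0.057] ang [   3.1 -176.9]
cards band [[0.384, 0.132], [0.444, 0.135]] mean [0.4137 0.1335] len [0.06 0.06] ang [   3.3 -176.7]
cutter [[0.342, 0.251], [0.494, 0.246]] mean [0.4177 0.2484] len [0.152 0.152] ang [ -1.7 178.3]
wbox [[0.299, 0.415], [0.309, 0.284]] mean [0.3041 0.3494] len [0.132 0.132] ang [-85.6  94.4]
t 1.08 pos [0.4208 0.3096 0.2053] yaw(toolx-90) -0.73 tilt [-0.0003 -0.0042] w 1.001 gf 0.0 F [ 3.3 -0.6 -0.6]
tool shift units [ 0.313 -0.076  1.034] wz units -0.016
```

send_rows([
  {"x": 0.1,"y": -0.03,"z": 0,"wx": 0,"wy": 0,"wz": -0.01,"hand": 1},
  {"x": 0.1,"y": -0.03,"z": 0.1,"wx": 0,"wy": 0,"wz": 0,"hand": 1},
  {"x": 0.09,"y": -0.02,"z": 0.1,"wx": 0,"wy": 0,"wz": 0,"hand": 1},
  {"x": 0,"y": 0,"z": 0.1,"wx": 0,"wy": 0,"wz": 0,"hand": 1},
  {"x": 0,"y": 0,"z": 0.1,"wx": 0,"wy": 0,"wz": 0,"hand": 1},
  {"x": 0,"y": 0,"z": 0,"wx": 0,"wy": 0,"wz": 0,"hand": 1},
  {"x": 0,"y": 0,"z": 0,"wx": 0,"wy": 0,"wz": 0,"hand": 1},
  {"x": 0,"y": 0,"z": 0,"wx": 0,"wy": 0,"wz": 0,"hand": 1},
  {"x": 0,"y": 0,"z": 0,"wx": 0,"wy": 0,"wz": 0,"hand": 1},
  {"x": 0,"y": 0,"z": 0,"wx": 0,"wy": 0,"wz": 0,"hand": 1},
])

```text
time: 1.92
tool_pos: [0.4089, 0.3589, 0.1473]
tool_rot: [0.0, 0.704, 0.71, 0.001]
contact_force: [0.2, -0.1, 0.9]
gripper_width: 0.998
grasp_force: 0.0
```

```bash
python3 - <<'E'
from h import *
st();c=shot("w3")
im=cv2.imread("pics/w3.png")
g=cv2.medianBlur(cv2.cvtColor(im,cv2.COLOR_BGR2GRAY),5)
for x in cv2.HoughCircles(g,cv2.HOUGH_GRADIENT,1.2,60,param1=60,param2=30,minRadius=25,maxRadius=60)[0][:6]:
    print(x, proj(c,x[0],x[1],.075))
E
```

```text
t 1.92 pos [0.4089 0.3589 0.1473] yaw(toolx-90) 0.43 tilt [0.0019 0.0013] w 0.998 gf 0.0 F [ 0.2 -0.1  0.9]
[505.80002 195.00002  39.52   ] [0.54158312 0.36955561]
[471.00003 312.6      54.04   ] [0.53053571 0.27447296]
[317.40002 213.00002  36.16   ] [0.41046668 0.35543839]
[138.6     178.20001  56.68   ] [0.2876809  0.37982615]
[623.4     307.80002  27.64   ] [0.64794558 0.27950886]
[227.40001 174.6      54.04   ] [0.34870057 0.3827609 ]
```

View pics/w3.png

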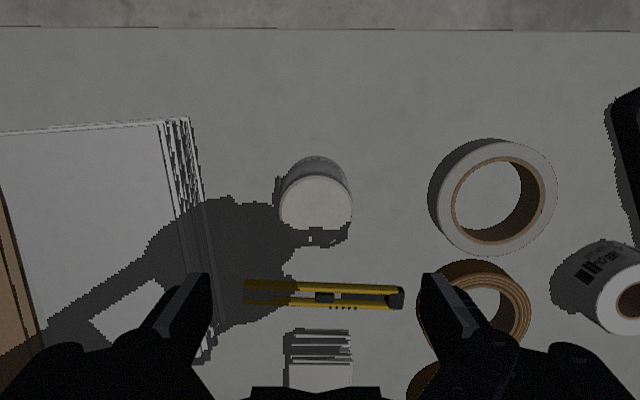

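The Hough fit puts the lid at (317,213), with the gripper's shadow on its lower part. The jar is at about (0.410, 0.355), so I'll descend and grip.

send_rows([
  {"x": -0.024,"y": 0.005,"z": 0.1,"wx": 0,"wy": 0,"wz": 0,"hand": 1},
  {"x": 0,"y": 0,"z": 0.2,"wx": 0,"wy": 0,"wz": 0,"hand": 1},
  {"x": 0,"y": 0,"z": 0.2,"wx": 0,"wy": 0,"wz": 0,"hand": 1},
  {"x": 0,"y": 0,"z": 0.2,"wx": 0,"wy": 0,"wz": 0,"hand": 1},
  {"x": 0,"y": 0,"z": 0.15,"wx": 0,"wy": 0,"wz": 0,"hand": 1},
  {"x": 0,"y": 0,"z": 0,"wx": 0,"wy": 0,"wz": 0,"hand": 1},
  {"x": 0,"y": 0,"z": 0,"wx": 0,"wy": 0,"wz": 0,"hand": -1},
  {"x": 0,"y": 0,"z": 0,"wx": 0,"wy": 0,"wz": 0,"hand": -1},
  {"x": 0,"y": 0,"z": 0,"wx": 0,"wy": 0,"wz": 0,"hand": -1},
  {"x": 0,"y": 0,"z": 0,"wx": 0,"wy": 0,"wz": 0,"hand": -1},
])

```text
time: 2.8
tool_pos: [0.4112, 0.3565, 0.0216]
tool_rot: [0.001, 0.704, 0.71, 0.003]
contact_force: [0.0, 0.2, 4.7]
gripper_width: 0.626
grasp_force: 63.5
```

send_rows([
  {"x": 0,"y": 0,"z": 0,"wx": 0,"wy": 0,"wz": 0,"hand": -1},
  {"x": 0,"y": 0,"z": 0,"wx": 0,"wy": 0,"wz": 0,"hand": -1},
  {"x": 0,"y": 0,"z": 0,"wx": 0,"wy": 0,"wz": 0,"hand": -1},
  {"x": 0,"y": 0,"z": 0,"wx": 0,"wy": 0,"wz": 0,"hand": -1},
  {"x": 0,"y": 0,"z": 0,"wx": 0,"wy": 0,"wz": 0,"hand": -1},
  {"x": 0,"y": 0,"z": -0.05,"wx": 0,"wy": 0,"wz": 0,"hand": -1},
  {"x": 0,"y": 0,"z": -0.05,"wx": 0,"wy": 0,"wz": 0,"hand": -1},
  {"x": 0,"y": 0,"z": -0.1,"wx": 0,"wy": 0,"wz": 0,"hand": -1},
  {"x": 0,"y": 0,"z": 0,"wx": 0,"wy": 0,"wz": 0,"hand": -1},
  {"x": 0,"y": 0,"z": 0,"wx": 0,"wy": 0,"wz": 0,"hand": -1},
])

```text
time: 3.63
tool_pos: [0.4097, 0.3555, 0.0496]
tool_rot: [0.0, 0.704, 0.71, 0.001]
contact_force: [-0.0, -0.2, -1.8]
gripper_width: 0.624
grasp_force: 63.1
```

```bash
python3 - <<'E'
from h import *
to(.5775,-.0824,.25,2)
E
```

```text
t 3.63 pos [0.4097 0.3555 0.0496] yaw(toolx-90) 0.44 tilt [0.0023 0.0015] w 0.624 gf 63.1 F [-0.  -0.2 -1.8]
tool shift units [-2.926  1.099 -1.338] wz units -0.035
```

send_rows([
  {"x": 0,"y": 0,"z": -0.2,"wx": 0,"wy": 0,"wz": 0,"hand": -1},
  {"x": 0,"y": 0,"z": -0.2,"wx": 0,"wy": 0,"wz": 0,"hand": -1},
  {"x": 0,"y": 0,"z": -0.2,"wx": 0,"wy": 0,"wz": 0,"hand": -1},
  {"x": 0,"y": 0.03,"z": -0.2,"wx": 0,"wy": 0,"wz": 0,"hand": -1},
  {"x": -0.1,"y": 0.06,"z": -0.2,"wx": 0,"wy": 0,"wz": 0,"hand": -1},
  {"x": -0.2,"y": 0.08,"z": 0,"wx": 0,"wy": 0,"wz": 0,"hand": -1},
  {"x": -0.25,"y": 0.08,"z": 0,"wx": 0,"wy": 0,"wz": 0,"hand": -1},
  {"x": -0.25,"y": 0.08,"z": 0,"wx": 0,"wy": 0,"wz": 0,"hand": -1},
  {"x": -0.25,"y": 0.08,"z": 0,"wx": 0,"wy": 0,"wz": 0,"hand": -1},
  {"x": -0.25,"y": 0.08,"z": 0,"wx": 0,"wy": 0,"wz": 0,"hand": -1},
])

```text
time: 4.47
tool_pos: [0.4836, 0.1588, 0.1973]
tool_rot: [-0.0, 0.704, 0.71, -0.0]
contact_force: [2.1, -0.4, -0.7]
gripper_width: 0.623
grasp_force: 63.5
```

send_rows([
  {"x": -0.25,"y": 0.08,"z": 0,"wx": 0,"wy": 0,"wz": 0,"hand": -1},
  {"x": -0.25,"y": 0.08,"z": 0,"wx": 0,"wy": 0,"wz": 0,"hand": -1},
  {"x": -0.25,"y": 0.08,"z": 0,"wx": 0,"wy": 0,"wz": 0,"hand": -1},
  {"x": -0.25,"y": 0.08,"z": 0,"wx": 0,"wy": 0,"wz": 0,"hand": -1},
  {"x": -0.25,"y": 0.08,"z": 0,"wx": 0,"wy": 0,"wz": 0,"hand": -1},
  {"x": -0.2,"y": 0.08,"z": 0,"wx": 0,"wy": 0,"wz": 0,"hand": -1},
  {"x": -0.15,"y": 0.08,"z": 0,"wx": 0,"wy": 0,"wz": 0,"hand": -1},
  {"x": -0.1,"y": 0.06,"z": 0,"wx": 0,"wy": 0,"wz": 0,"hand": -1},
  {"x": -0.05,"y": 0.03,"z": 0,"wx": 0,"wy": 0,"wz": 0,"hand": -1},
  {"x": 0,"y": 0,"z": 0,"wx": 0,"wy": 0,"wz": 0,"hand": -1},
])

```text
time: 5.3
tool_pos: [0.5834, -0.1024, 0.1972]
tool_rot: [-0.001, 0.705, 0.709, -0.0]
contact_force: [0.6, -0.4, -0.7]
gripper_width: 0.628
grasp_force: 63.5
```

send_rows([
  {"x": -0.15,"y": 0,"z": 0,"wx": 0,"wy": 0,"wz": 0,"hand": -1},
  {"x": -0.15,"y": 0,"z": 0,"wx": 0,"wy": 0,"wz": 0,"hand": -1},
  {"x": -0.15,"y": 0,"z": 0,"wx": 0,"wy": 0,"wz": 0,"hand": -1},
  {"x": -0.1,"y": 0,"z": 0,"wx": 0,"wy": 0,"wz": 0,"hand": -1},
  {"x": 0,"y": 0,"z": 0,"wx": 0,"wy": 0,"wz": 0,"hand": -1},
  {"x": 0,"y": 0,"z": 0,"wx": 0,"wy": 0,"wz": 0,"hand": -1},
  {"x": 0,"y": 0,"z": 0,"wx": 0,"wy": 0,"wz": 0,"hand": -1},
  {"x": 0,"y": 0,"z": 0,"wx": 0,"wy": 0,"wz": 0,"hand": -1},
  {"x": 0,"y": 0,"z": 0,"wx": 0,"wy": 0,"wz": 0,"hand": -1},
  {"x": 0,"y": 0,"z": 0,"wx": 0,"wy": 0,"wz": 0,"hand": -1},
])

```text
time: 6.13
tool_pos: [0.5841, -0.1829, 0.1984]
tool_rot: [0.0, 0.704, 0.71, 0.0]
contact_force: [0.2, -0.2, -0.6]
gripper_width: 0.624
grasp_force: 63.5
```

```bash
python3 - <<'E'
from h import *
to(.5775,-.0824,.0228,2);shot("w4")
E
```

```text
t 6.13 pos [ 0.5841 -0.1829  0.1984] yaw(toolx-90) 0.49 tilt [0.0001 0.0001] w 0.624 gf 63.5 F [ 0.2 -0.2 -0.6]
tool shift units [ 0.67  -0.038  1.17 ] wz units -0.033
```

View pics/w4.png

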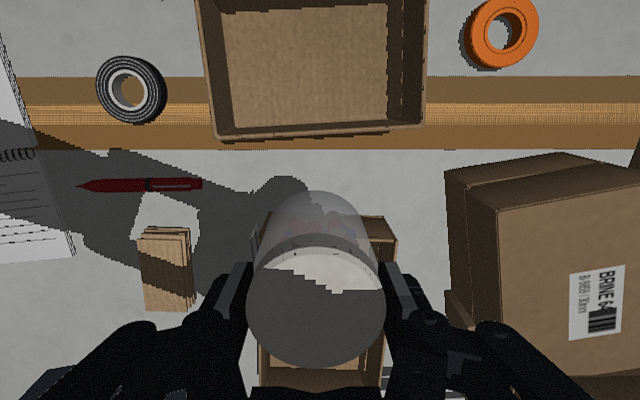

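Wrist view with the jar held: deep-box near rim corners are at (214,138) and (427,124) and its sides run up to (195,0) and (428,0). The tape is at (131,90), the marker at (75..203,185), and the tags span (138..193, 226..311). The tray's left end is at (263..397, 215).

```bash
python3 - <<'E'
from h import *
c=np.load("pics/w4.npz")
P=poly(c,[(195,0),(214,138),(427,124),(428,0)],.075,'deep rim')
P=poly(c,[(227,124),(393,121)],.003,'deep floor near edge')
poly(c,[(131,91)],.018,'tape')
poly(c,[(75,186),(203,184)],.01,'marker')
poly(c,[(139,241),(188,236),(194,307),(146,311)],.028,'tags')
poly(c,[(256,212),(397,218)],.068,'tray')
E
```

```text
deep rim [[0.496, -0.043], [0.502, -0.141], [0.672, -0.129], [0.664, -0.041]] mean [ 0.5836 -0.0884] len [0.098 0.17  0.088 0.168] ang [ -86.5    4.2   95.4 -179.5]
deep floor near edge [[0.496, -0.136], [0.66, -0.132]] mean [ 0.5782 -0.1342] len [0.164 0.164] ang [   1.5 -178.5]
tape [[0.413, -0.106]] mean [ 0.413  -0.1058] len [0.] ang [0.]
marker [[0.338, -0.199], [0.469, -0.196]] mean [ 0.4037 -0.1975] len [0.131 0.131] ang [   1.4 -178.6]
tags [[0.404, -0.252], [0.455, -0.246], [0.453, -0.329], [0.4, -0.335]] mean [ 0.4283 -0.2904] len [0.051 0.083 0.053 0.083] ang [   6.7  -91.2 -174.1   87.2]
tray [[0.532, -0.206], [0.656, -0.21]] mean [ 0.5942 -0.2082] len [0.124 0.124] ang [ -2.1 177.9]
```

send_rows([
  {"x": 0.08,"y": 0,"z": 0,"wx": 0,"wy": 0,"wz": -0.033,"hand": -1},
  {"x": 0.15,"y": -0.01,"z": 0,"wx": 0,"wy": 0,"wz": 0,"hand": -1},
  {"x": 0.18,"y": -0.01,"z": 0,"wx": 0,"wy": 0,"wz": 0,"hand": -1},
  {"x": 0.15,"y": -0.01,"z": 0,"wx": 0,"wy": 0,"wz": 0,"hand": -1},
  {"x": 0.1,"y": 0,"z": 0,"wx": 0,"wy": 0,"wz": 0,"hand": -1},
  {"x": 0.03,"y": 0,"z": 0,"wx": 0,"wy": 0,"wz": 0,"hand": -1},
  {"x": 0,"y": 0,"z": 0.05,"wx": 0,"wy": 0,"wz": 0,"hand": -1},
  {"x": 0,"y": 0,"z": 0.15,"wx": 0,"wy": 0,"wz": 0,"hand": -1},
  {"x": 0,"y": 0,"z": 0.2,"wx": 0,"wy": 0,"wz": 0,"hand": -1},
  {"x": 0,"y": 0,"z": 0.2,"wx": 0,"wy": 0,"wz": 0,"hand": -1},
])

```text
time: 7.02
tool_pos: [0.5772, -0.0816, 0.108]
tool_rot: [0.001, 0.695, 0.719, 0.0]
contact_force: [0.6, 0.1, -1.9]
gripper_width: 0.627
grasp_force: 63.5
```

send_rows([
  {"x": 0,"y": 0,"z": 0.2,"wx": 0,"wy": 0,"wz": 0,"hand": -1},
  {"x": 0,"y": 0,"z": 0.15,"wx": 0,"wy": 0,"wz": 0,"hand": -1},
  {"x": 0,"y": 0,"z": 0.1,"wx": 0,"wy": 0,"wz": 0,"hand": -1},
  {"x": 0,"y": 0,"z": 0.05,"wx": 0,"wy": 0,"wz": 0,"hand": -1},
  {"x": 0,"y": 0,"z": 0.03,"wx": 0,"wy": 0,"wz": 0,"hand": -1},
  {"x": 0,"y": 0,"z": 0.02,"wx": 0,"wy": 0,"wz": 0,"hand": -1},
  {"x": 0,"y": 0,"z": 0,"wx": 0,"wy": 0,"wz": 0,"hand": -1},
  {"x": 0,"y": 0,"z": 0,"wx": 0,"wy": 0,"wz": 0,"hand": -1},
  {"x": 0,"y": 0,"z": 0,"wx": 0,"wy": 0,"wz": 0,"hand": -1},
  {"x": 0,"y": 0,"z": 0,"wx": 0,"wy": 0,"wz": 0,"hand": -1},
])

```text
time: 7.85
tool_pos: [0.5772, -0.0807, 0.027]
tool_rot: [0.001, 0.695, 0.719, 0.0]
contact_force: [-0.9, 0.3, -1.3]
gripper_width: 0.628
grasp_force: 63.5
```

```bash
python3 - <<'E'
from h import *
to(.579,-.079,.0228,2)
E
```

```text
t 7.85 pos [ 0.5772 -0.0807  0.027 ] yaw(toolx-90) 1.93 tilt [ 0.002  -0.0006] w 0.628 gf 63.5 F [-0.9  0.3 -1.3]
tool shift units [0.011 0.012 0.028] wz units -0.002
```

send_rows([
  {"x": 0,"y": 0.01,"z": 0.015,"wx": 0,"wy": 0,"wz": 0,"hand": -1},
  {"x": 0,"y": 0,"z": 0.013,"wx": 0,"wy": 0,"wz": 0,"hand": -1},
  {"x": 0,"y": 0,"z": 0,"wx": 0,"wy": 0,"wz": 0,"hand": -1},
  {"x": 0,"y": 0,"z": 0,"wx": 0,"wy": 0,"wz": 0,"hand": -1},
  {"x": 0,"y": 0,"z": 0,"wx": 0,"wy": 0,"wz": 0,"hand": 0.9},
  {"x": 0,"y": 0,"z": 0,"wx": 0,"wy": 0,"wz": 0,"hand": 0.9},
  {"x": 0,"y": 0,"z": 0,"wx": 0,"wy": 0,"wz": 0,"hand": 0.9},
  {"x": 0,"y": 0,"z": 0,"wx": 0,"wy": 0,"wz": 0,"hand": 0.9},
  {"x": 0,"y": 0,"z": 0,"wx": 0,"wy": 0,"wz": 0,"hand": 0.9},
  {"x": 0,"y": 0,"z": 0,"wx": 0,"wy": 0,"wz": 0,"hand": 0.9},
])

```text
time: 8.68
tool_pos: [0.5777, -0.0803, 0.0213]
tool_rot: [-0.0, 0.695, 0.719, -0.0]
contact_force: [-0.1, -1.0, -0.1]
gripper_width: 0.955
grasp_force: 0.0
```

send_rows([
  {"x": 0,"y": 0,"z": 0,"wx": 0,"wy": 0,"wz": 0,"hand": 0.9},
  {"x": 0,"y": 0,"z": -0.1,"wx": 0,"wy": 0,"wz": 0,"hand": 0.9},
  {"x": 0,"y": 0,"z": -0.2,"wx": 0,"wy": 0,"wz": 0,"hand": 0.9},
  {"x": 0,"y": 0,"z": -0.2,"wx": 0,"wy": 0,"wz": 0,"hand": 0.9},
  {"x": 0,"y": 0,"z": -0.2,"wx": 0,"wy": 0,"wz": 0,"hand": 0.9},
  {"x": 0,"y": 0,"z": -0.2,"wx": 0,"wy": 0,"wz": 0,"hand": 0.9},
  {"x": 0,"y": 0,"z": -0.2,"wx": 0,"wy": 0,"wz": 0,"hand": 0.9},
  {"x": 0.1,"y": -0.1,"z": 0,"wx": 0,"wy": 0,"wz": 0,"hand": 0.9},
  {"x": 0.1,"y": -0.2,"z": 0,"wx": 0,"wy": 0,"wz": 0,"hand": 0.9},
  {"x": 0,"y": 0,"z": 0,"wx": 0,"wy": 0,"wz": 0,"hand": 0.9},
])

```text
time: 9.52
tool_pos: [0.5279, -0.0498, 0.1855]
tool_rot: [-0.002, 0.695, 0.719, -0.001]
contact_force: [0.7, -0.6, -2.5]
gripper_width: 0.953
grasp_force: 0.0
```

```bash
python3 - <<'E'
from h import *
to(.4125,.06,.2,3);shot("w5")
E
```

```text
t 9.52 pos [ 0.5279 -0.0498  0.1855] yaw(toolx-90) 2.0 tilt [-0.0037  0.0015] w 0.953 gf 0.0 F [ 0.7 -0.6 -2.5]
tool shift units [ 0.759 -0.744 -0.093] wz units -0.022
```

send_rows([
  {"x": 0.15,"y": -0.15,"z": 0,"wx": 0,"wy": 0,"wz": -0.02,"hand": 1},
  {"x": 0.15,"y": -0.15,"z": 0,"wx": 0,"wy": 0,"wz": 0,"hand": 1},
  {"x": 0.15,"y": -0.15,"z": 0,"wx": 0,"wy": 0,"wz": 0,"hand": 1},
  {"x": 0.15,"y": -0.15,"z": 0,"wx": 0,"wy": 0,"wz": 0,"hand": 1},
  {"x": 0.15,"y": -0.15,"z": 0,"wx": 0,"wy": 0,"wz": 0,"hand": 1},
  {"x": 0,"y": 0,"z": 0,"wx": 0,"wy": 0,"wz": 0,"hand": 1},
  {"x": 0,"y": 0,"z": 0,"wx": 0,"wy": 0,"wz": 0,"hand": 1},
  {"x": 0,"y": 0,"z": 0,"wx": 0,"wy": 0,"wz": 0,"hand": 1},
  {"x": 0,"y": 0,"z": 0,"wx": 0,"wy": 0,"wz": 0,"hand": 1},
  {"x": 0,"y": 0,"z": 0,"wx": 0,"wy": 0,"wz": 0,"hand": 1},
])

```text
time: 10.4
tool_pos: [0.4151, 0.0546, 0.1867]
tool_rot: [-0.0, 0.69, 0.724, -0.0]
contact_force: [0.2, -0.1, 0.1]
gripper_width: 1.004
grasp_force: 0.0
```

```bash
python3 - <<'E'
from h import *
st();shot("w6")
E
```

```text
t 10.4 pos [0.4151 0.0546 0.1867] yaw(toolx-90) 2.75 tilt [-0.0003 -0.0002] w 1.004 gf 0.0 F [ 0.2 -0.1  0.1]
```

View pics/w6.png

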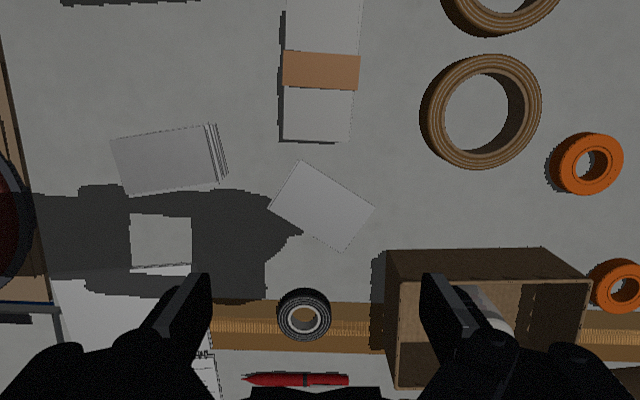

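Cards seen from above: near top corners are at (283,139) and (351,142), and the band spans (282..360, 50..90). The jar stands in the deep box.

```bash
python3 - <<'E'
from h import *
c=np.load("pics/w6.npz")
poly(c,[(283,139),(352,142)],.051,'near'); poly(c,[(282,70),(357,73)],.051,'band mid')
poly(c,[(283,139),(287,0)],.051,'L');poly(c,[(352,142),(361,0)],.051,'R')
poly(c,[(304,314)],.018,'tape')
E
```

```text
near [[0.386, 0.093], [0.444, 0.094]] mean [0.415  0.0936] len [0.058 0.058] ang [   0.3 -179.7]
band mid [[0.384, 0.148], [0.444, 0.148]] mean [0.4139 0.1479] len [0.06 0.06] ang [   0.6 -179.4]
L [[0.386, 0.093], [0.387, 0.197]] mean [0.3865 0.1452] len [0.103 0.103] ang [ 89.5 -90.5]
R [[0.444, 0.094], [0.442, 0.2]] mean [0.4431 0.1466] len [0.106 0.106] ang [ 90.9 -89.1]
tape [[0.41, -0.099]] mean [ 0.4099 -0.0988] len [0.] ang [0.]
```

send_rows([
  {"x": 0.15,"y": 0,"z": 0,"wx": 0,"wy": 0,"wz": 0.03,"hand": 1},
  {"x": 0.2,"y": 0,"z": 0,"wx": 0,"wy": 0,"wz": 0,"hand": 1},
  {"x": 0.2,"y": -0.015,"z": 0.05,"wx": 0,"wy": 0,"wz": 0,"hand": 1},
  {"x": 0.06,"y": -0.015,"z": 0.1,"wx": 0,"wy": 0,"wz": 0,"hand": 1},
  {"x": 0,"y": 0,"z": 0.2,"wx": 0,"wy": 0,"wz": 0,"hand": 1},
  {"x": 0,"y": 0,"z": 0.25,"wx": 0,"wy": 0,"wz": 0,"hand": 1},
  {"x": 0,"y": 0,"z": 0.25,"wx": 0,"wy": 0,"wz": 0,"hand": 1},
  {"x": 0,"y": 0,"z": 0.2,"wx": 0,"wy": 0,"wz": 0,"hand": 1},
  {"x": 0,"y": 0,"z": 0.09,"wx": 0,"wy": 0,"wz": 0,"hand": 1},
  {"x": 0,"y": 0,"z": 0,"wx": 0,"wy": 0,"wz": 0,"hand": 1},
])

```text
time: 11.28
tool_pos: [0.4035, 0.1456, 0.0111]
tool_rot: [-0.003, 0.698, 0.716, -0.004]
contact_force: [0.9, 0.4, -0.8]
gripper_width: 0.998
grasp_force: 0.0
```

```bash
python3 - <<'E'
from h import *
to(.414,.146,.015,1)
E
```

```text
t 11.28 pos [0.4035 0.1456 0.0111] yaw(toolx-90) 1.42 tilt [-0.0091 -0.0016] w 0.998 gf 0.0 F [ 0.9  0.4 -0.8]
tool shift units [ 0.001  0.07  -0.026] wz units 0.009
```

send_rows([
  {"x": 0,"y": 0,"z": 0,"wx": 0,"wy": 0,"wz": 0,"hand": -1},
  {"x": 0,"y": 0,"z": 0,"wx": 0,"wy": 0,"wz": 0,"hand": -1},
  {"x": 0,"y": 0,"z": 0,"wx": 0,"wy": 0,"wz": 0,"hand": -1},
  {"x": 0,"y": 0,"z": 0,"wx": 0,"wy": 0,"wz": 0,"hand": -1},
  {"x": 0,"y": 0,"z": 0,"wx": 0,"wy": 0,"wz": 0,"hand": -1},
  {"x": 0,"y": 0,"z": 0,"wx": 0,"wy": 0,"wz": 0,"hand": -1},
  {"x": 0,"y": 0,"z": 0,"wx": 0,"wy": 0,"wz": 0,"hand": -1},
  {"x": 0,"y": 0,"z": 0,"wx": 0,"wy": 0,"wz": 0,"hand": -1},
  {"x": 0,"y": 0,"z": 0,"wx": 0,"wy": 0,"wz": 0,"hand": -1},
  {"x": 0,"y": 0,"z": 0,"wx": 0,"wy": 0,"wz": 0,"hand": -1},
])

```text
time: 12.12
tool_pos: [0.4098, 0.1469, 0.0186]
tool_rot: [0.002, 0.698, 0.716, 0.002]
contact_force: [0.4, -0.4, 6.0]
gripper_width: 0.659
grasp_force: 63.4
```

```bash
python3 - <<'E'
from h import *
to(.587,-.29,.2,0)
E
```

```text
t 12.12 pos [0.4098 0.1469 0.0186] yaw(toolx-90) 1.47 tilt [0.0059 0.0006] w 0.659 gf 63.4 F [ 0.4 -0.4  6. ]
tool shift units [-2.941  1.114 -1.204] wz units 0.033
```

send_rows([
  {"x": 0,"y": 0,"z": -0.1,"wx": 0,"wy": 0,"wz": 0,"hand": -1},
  {"x": 0,"y": 0,"z": -0.2,"wx": 0,"wy": 0,"wz": 0,"hand": -1},
  {"x": 0,"y": 0,"z": -0.25,"wx": 0,"wy": 0,"wz": 0,"hand": -1},
  {"x": 0,"y": 0,"z": -0.25,"wx": 0,"wy": 0,"wz": 0,"hand": -1},
  {"x": -0.05,"y": 0.02,"z": -0.25,"wx": 0,"wy": 0,"wz": 0.033,"hand": -1},
  {"x": -0.15,"y": 0.05,"z": -0.15,"wx": 0,"wy": 0,"wz": 0,"hand": -1},
  {"x": -0.2,"y": 0.07,"z": 0,"wx": 0,"wy": 0,"wz": 0,"hand": -1},
  {"x": -0.25,"y": 0.08,"z": 0,"wx": 0,"wy": 0,"wz": 0,"hand": -1},
  {"x": -0.25,"y": 0.08,"z": 0,"wx": 0,"wy": 0,"wz": 0,"hand": -1},
  {"x": -0.25,"y": 0.08,"z": 0,"wx": 0,"wy": 0,"wz": 0,"hand": -1},
])

```text
time: 12.95
tool_pos: [0.4643, -0.0274, 0.1965]
tool_rot: [0.001, 0.707, 0.707, 0.001]
contact_force: [1.7, 0.3, -1.8]
gripper_width: 0.658
grasp_force: 64.3
```

send_rows([
  {"x": -0.25,"y": 0.08,"z": 0,"wx": 0,"wy": 0,"wz": 0,"hand": -1},
  {"x": -0.25,"y": 0.08,"z": 0,"wx": 0,"wy": 0,"wz": 0,"hand": -1},
  {"x": -0.25,"y": 0.08,"z": 0,"wx": 0,"wy": 0,"wz": 0,"hand": -1},
  {"x": -0.25,"y": 0.08,"z": 0,"wx": 0,"wy": 0,"wz": 0,"hand": -1},
  {"x": -0.25,"y": 0.08,"z": 0,"wx": 0,"wy": 0,"wz": 0,"hand": -1},
  {"x": -0.25,"y": 0.08,"z": 0,"wx": 0,"wy": 0,"wz": 0,"hand": -1},
  {"x": -0.25,"y": 0.08,"z": 0,"wx": 0,"wy": 0,"wz": 0,"hand": -1},
  {"x": -0.25,"y": 0.08,"z": 0,"wx": 0,"wy": 0,"wz": 0,"hand": -1},
  {"x": -0.2,"y": 0.08,"z": 0,"wx": 0,"wy": 0,"wz": 0,"hand": -1},
  {"x": -0.15,"y": 0.08,"z": 0,"wx": 0,"wy": 0,"wz": 0,"hand": -1},
])

```text
time: 13.78
tool_pos: [0.5838, -0.3812, 0.1955]
tool_rot: [0.0, 0.708, 0.706, -0.0]
contact_force: [-0.0, 0.2, -1.6]
gripper_width: 0.656
grasp_force: 64.3
```

send_rows([
  {"x": -0.1,"y": 0,"z": 0,"wx": 0,"wy": 0,"wz": 0,"hand": -1},
  {"x": -0.05,"y": 0,"z": 0,"wx": 0,"wy": 0,"wz": 0,"hand": -1},
  {"x": 0,"y": 0,"z": 0,"wx": 0,"wy": 0,"wz": 0,"hand": -1},
  {"x": 0,"y": 0,"z": 0,"wx": 0,"wy": 0,"wz": 0,"hand": -1},
  {"x": 0,"y": 0,"z": 0,"wx": 0,"wy": 0,"wz": 0,"hand": -1},
  {"x": 0,"y": 0,"z": 0,"wx": 0,"wy": 0,"wz": 0,"hand": -1},
  {"x": 0,"y": 0,"z": 0,"wx": 0,"wy": 0,"wz": 0,"hand": -1},
  {"x": 0,"y": 0,"z": 0,"wx": 0,"wy": 0,"wz": 0,"hand": -1},
  {"x": 0,"y": 0,"z": 0,"wx": 0,"wy": 0,"wz": 0,"hand": -1},
  {"x": 0,"y": 0,"z": 0,"wx": 0,"wy": 0,"wz": 0,"hand": -1},
])

```text
time: 14.62
tool_pos: [0.5841, -0.4005, 0.1957]
tool_rot: [0.0, 0.707, 0.707, 0.0]
contact_force: [0.1, -0.2, -1.6]
gripper_width: 0.658
grasp_force: 64.4
```

```bash
python3 - <<'E'
from h import *
st();shot("w7")
E
```

```text
t 14.62 pos [ 0.5841 -0.4005  0.1957] yaw(toolx-90) 0.0 tilt [ 0.0001 -0.    ] w 0.658 gf 64.4 F [ 0.1 -0.2 -1.6]
```

View pics/w7.png

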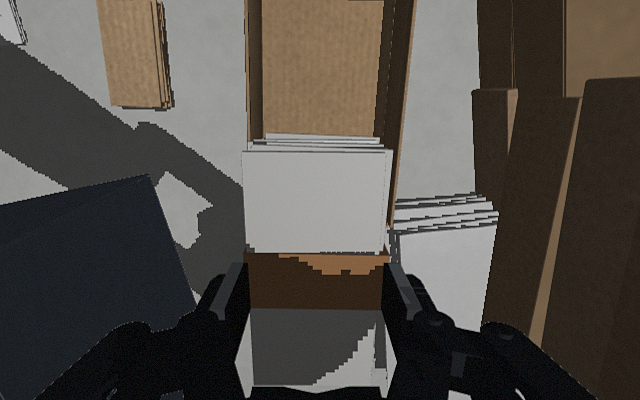

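The view shows the tray's rim sides at columns about 247 and 395-415, with the cards held over it: far top edge (243..391,152), band rows 253-308. The tags' near end is at (112..165,107).

```bash
python3 - <<'E'
from h import *
c=np.load("pics/w7.npz")
poly(c,[(248,0),(245,140)],.068,'trayL outer');poly(c,[(415,0),(395,215)],.068,'trayR outer')
poly(c,[(263,0),(261,130)],.003,'floor L');poly(c,[(384,0),(375,135)],.003,'floor R')
poly(c,[(243,153),(391,151)],.230,'cards far');poly(c,[(245,280),(390,280)],.230,'band mid')
poly(c,[(112,107),(160,108)],.028,'tags near');poly(c,[(98,0),(112,107)],.028,'tags L')
# tray in scene image
c=calibration("scene");b=lambda L:[(310+u/5,180+v/5) for u,v in L]
im=cv2.imread("pics/scene0.png")
cv2.imwrite("pics/c3.png",cv2.resize(im[205:275,370:470],None,fx=8,fy=8,interpolation=cv2.INTER_CUBIC))
im=grab_frame("side");cv2.imwrite("pics/side1.png",im)
E
```

```text
trayL outer [[0.535, -0.259], [0.527, -0.36]] mean [ 0.5307 -0.3094] len [0.102 0.102] ang [-94.7  85.3]
trayR outer [[0.657, -0.259], [0.653, -0.425]] mean [ 0.6551 -0.3419] len [0.166 0.166] ang [-91.2  88.8]
floor L [[0.537, -0.245], [0.53, -0.359]] mean [ 0.5338 -0.3019] len [0.114 0.114] ang [-93.6  86.4]
floor R [[0.645, -0.245], [0.643, -0.364]] mean [ 0.6441 -0.3043] len [0.119 0.119] ang [-91.  89.]
cards far [[0.557, -0.344], [0.612, -0.343]] mean [ 0.5847 -0.3435] len [0.055 0.055] ang [   0.8 -179.2]
band mid [[0.555, -0.397], [0.615, -0.397]] mean [ 0.585  -0.3973] len [0.061 0.061] ang [   0. -180.]
tags near [[0.401, -0.336], [0.444, -0.337]] mean [ 0.4221 -0.3362] len [0.043 0.043] ang [ -1.2 178.8]
tags L [[0.404, -0.25], [0.401, -0.336]] mean [ 0.4022 -0.293 ] len [0.086 0.086] ang [-92.2  87.8]
```

send_rows([
  {"x": 0.1,"y": 0.015,"z": 0,"wx": 0,"wy": 0,"wz": 0.05,"hand": -1},
  {"x": 0.1,"y": 0.018,"z": 0,"wx": 0,"wy": 0,"wz": 0,"hand": -1},
  {"x": 0.03,"y": 0,"z": 0,"wx": 0,"wy": 0,"wz": 0,"hand": -1},
  {"x": 0,"y": 0,"z": 0.1,"wx": 0,"wy": 0,"wz": 0,"hand": -1},
  {"x": 0,"y": 0,"z": 0.15,"wx": 0,"wy": 0,"wz": 0,"hand": -1},
  {"x": 0,"y": 0,"z": 0.15,"wx": 0,"wy": 0,"wz": 0,"hand": -1},
  {"x": 0,"y": 0,"z": 0.1,"wx": 0,"wy": 0,"wz": 0,"hand": -1},
  {"x": 0,"y": 0,"z": 0.05,"wx": 0,"wy": 0,"wz": 0,"hand": -1},
  {"x": 0,"y": 0,"z": 0,"wx": 0,"wy": 0,"wz": 0,"hand": -1},
  {"x": 0,"y": 0,"z": 0,"wx": 0,"wy": 0,"wz": 0,"hand": -1},
])

```text
time: 15.55
tool_pos: [0.5897, -0.3667, 0.1129]
tool_rot: [-0.0, 0.721, 0.693, -0.0]
contact_force: [-0.3, -0.6, -1.0]
gripper_width: 0.659
grasp_force: 64.4
```

```bash
python3 - <<'E'
from h import *
to(.589,-.3665,.0205,-2.3);shot("w8")
E
```

```text
t 15.55 pos [ 0.5897 -0.3667  0.1129] yaw(toolx-90) -2.26 tilt [-0.0003  0.0001] w 0.659 gf 64.4 F [-0.3 -0.6 -1. ]
tool shift units [ 0.001 -0.004  0.616] wz units 0.001
```

View pics/w8.png

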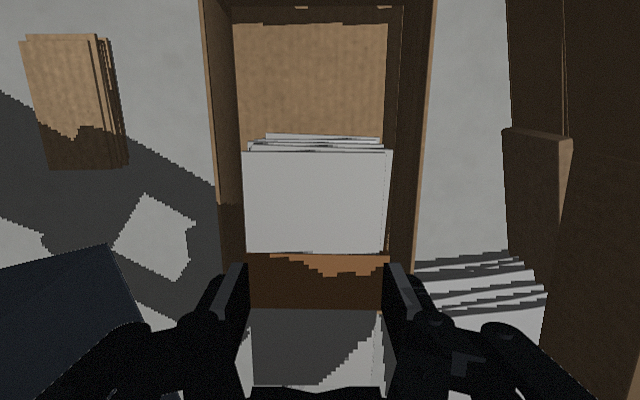

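Held over the tray: floor corners at its left end are (233,23) and (390,23), floor sides at columns 235-247 and 388. The tags' top is (20,40),(95,38),(118,167),(50,170).

```bash
python3 - <<'E'
from h import *
c=np.load("pics/w8.npz")
poly(c,[(233,23),(390,23)],.003,'floor left end')
poly(c,[(233,23),(240,145)],.003,'floor L');poly(c,[(390,23),(386,145)],.003,'floor R')
poly(c,[(20,40),(95,38),(118,167),(50,170)],.028,'tags')
c=np.load("pics/w4.npz");poly(c,[(256,212),(397,218)],.0,'base left outer w4')
E
```

```text
floor left end [[0.537, -0.241], [0.647, -0.245]] mean [ 0.5918 -0.2428] len [0.11 0.11] ang [ -2.3 177.7]
floor L [[0.537, -0.241], [0.533, -0.325]] mean [ 0.535  -0.2831] len [0.085 0.085] ang [-92.7  87.3]
floor R [[0.647, -0.245], [0.646, -0.33]] mean [ 0.6461 -0.2875] len [0.085 0.085] ang [-90.7  89.3]
tags [[0.404, -0.249], [0.452, -0.25], [0.45, -0.334], [0.4, -0.334]] mean [ 0.4265 -0.292 ] len [0.049 0.084 0.049 0.085] ang [  -0.9  -91.8 -179.7   87.8]
base left outer w4 [[0.52, -0.229], [0.673, -0.235]] mean [ 0.5966 -0.2319] len [0.152 0.152] ang [ -2.1 177.9]
```

```bash
python3 - <<'E'
from h import *
c=np.load("pics/w8.npz")
im=cv2.imread("pics/w8.png");g=cv2.cvtColor(im,cv2.COLOR_BGR2GRAY)
print(g[0:40,240:380:20].T)
for r in(4,6,8,10): print(r,proj(c,300,r,.068))
for r in(18,23): print(r,proj(c,300,r,.003))
c=np.load("pics/w7.npz")
E
```

```text
[[ 36  35  32  37  34  30  37  35  37  40  37  42  38  40  35  45  39  39
   42  40  45  35  31  79 112 106 104 107 108 110 108 106 107 107 109 107
  108 110 108 108]
 [ 34  31  33  28  33  29  34  37  40  40  35  35  37  35  42  37  42  39
   39  38  37  33  62  99 115 114 114 109 108 112 112 107 111 107 110 104
  107 111 105 107]
 [ 28  33  33  33  35  27  37  39  35  41  41  41  40  41  35  39  42  40
   38  38  44  41  38  39  29  78 113 106 107 105 105 104 106 103 102 100
  102 104 103 104]
 [ 32  29  34  33  31  36  88 117  93  30  39  40  36  38  40  35  44  38
   45  42  41  40  43  31  74 109 104 103 108 113 111 111 108 107 109 108
  103 106 105 104]
 [ 31  38  36  36  29  36  37  41  37  43  39  45  43  43  44  39  41  42
   38  41  36  41  37  86 116 113 113 109 106 108 112 112 113 118 116 113
  114 115 112 112]
 [ 37  36  34  35  33  33  40  42  43  44  36  43  43  39  41  44  42  40
   41  44  41  28  85 124 115 115 114 114 117 113 115 115 114 116 117 118
  117 115 116 113]
 [ 33  34  31  37  32  40  37  45  42  43  44  43  42  38  38  37  45  42
   45  45  40  41  43  31  72 108 112 110 113 113 113 117 119 119 118 115
  122 116 114 114]]
4 [ 0.58640279 -0.24403823]
6 [ 0.58635305 -0.24497793]
8 [ 0.58630316 -0.24592047]
10 [ 0.58625312 -0.24686588]
18 [ 0.58394943 -0.23938867]
23 [ 0.58378336 -0.24252628]
```

View pics/c3.png

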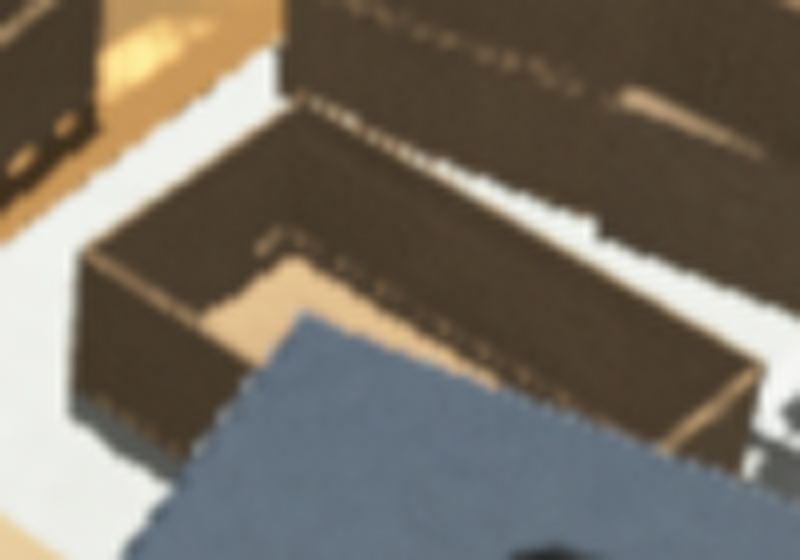

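Slit dashes at the wall foot (row 7) put the inner left end at y≈-0.2325. That gives a tray centre of (0.591,-0.332), agreeing with the scene crop, so I'll lower the cards.

send_rows([
  {"x": -0.005,"y": 0,"z": 0.1,"wx": 0,"wy": 0,"wz": 0,"hand": -1},
  {"x": -0.005,"y": 0,"z": 0.15,"wx": 0,"wy": 0,"wz": 0,"hand": -1},
  {"x": 0,"y": 0,"z": 0.15,"wx": 0,"wy": 0,"wz": 0,"hand": -1},
  {"x": 0,"y": 0,"z": 0.1,"wx": 0,"wy": 0,"wz": 0,"hand": -1},
  {"x": 0,"y": 0,"z": 0.06,"wx": 0,"wy": 0,"wz": 0,"hand": -1},
  {"x": 0,"y": 0,"z": 0.03,"wx": 0,"wy": 0,"wz": 0,"hand": -1},
  {"x": 0,"y": 0,"z": 0.01,"wx": 0,"wy": 0,"wz": 0,"hand": -1},
  {"x": 0,"y": 0,"z": 0.01,"wx": 0,"wy": 0,"wz": 0,"hand": -1},
  {"x": 0,"y": 0,"z": 0,"wx": 0,"wy": 0,"wz": 0,"hand": -1},
  {"x": 0,"y": 0,"z": 0,"wx": 0,"wy": 0,"wz": 0,"hand": -1},
])

```text
time: 16.43
tool_pos: [0.5905, -0.3686, 0.0231]
tool_rot: [0.001, 0.721, 0.693, 0.0]
contact_force: [-0.0, -0.1, -1.3]
gripper_width: 0.655
grasp_force: 64.4
```

```bash
python3 - <<'E'
from h import *
to(.589,-.368,.0195,-2.3)
E
```

```text
t 16.43 pos [ 0.5905 -0.3686  0.0231] yaw(toolx-90) -2.27 tilt [ 0.0019 -0.0015] w 0.655 gf 64.4 F [-0.  -0.1 -1.3]
tool shift units [ 0.004 -0.01   0.024] wz units 0.001
```

send_rows([
  {"x": 0,"y": -0.01,"z": 0.01,"wx": 0,"wy": 0,"wz": 0,"hand": -1},
  {"x": 0,"y": 0,"z": 0.01,"wx": 0,"wy": 0,"wz": 0,"hand": -1},
  {"x": 0,"y": 0,"z": 0.005,"wx": 0,"wy": 0,"wz": 0,"hand": -1},
  {"x": 0,"y": 0,"z": 0,"wx": 0,"wy": 0,"wz": 0,"hand": -1},
  {"x": 0,"y": 0,"z": 0,"wx": 0,"wy": 0,"wz": 0,"hand": -1},
  {"x": 0,"y": 0,"z": 0,"wx": 0,"wy": 0,"wz": 0,"hand": 0.7},
  {"x": 0,"y": 0,"z": 0,"wx": 0,"wy": 0,"wz": 0,"hand": 0.7},
  {"x": 0,"y": 0,"z": 0,"wx": 0,"wy": 0,"wz": 0,"hand": 0.7},
  {"x": 0,"y": 0,"z": 0,"wx": 0,"wy": 0,"wz": 0,"hand": 0.7},
  {"x": 0,"y": 0,"z": 0,"wx": 0,"wy": 0,"wz": 0,"hand": 0.7},
])

```text
time: 17.27
tool_pos: [0.588, -0.3678, 0.0176]
tool_rot: [-0.0, 0.721, 0.693, -0.0]
contact_force: [1.6, -0.3, 0.5]
gripper_width: 0.847
grasp_force: 0.0
```

send_rows([
  {"x": 0,"y": 0,"z": -0.05,"wx": 0,"wy": 0,"wz": 0,"hand": 0.7},
  {"x": 0,"y": 0,"z": -0.1,"wx": 0,"wy": 0,"wz": 0,"hand": 0.7},
  {"x": 0,"y": 0,"z": -0.2,"wx": 0,"wy": 0,"wz": 0,"hand": 0.7},
  {"x": 0,"y": 0,"z": -0.2,"wx": 0,"wy": 0,"wz": 0,"hand": 0.7},
  {"x": 0,"y": 0,"z": -0.25,"wx": 0,"wy": 0,"wz": 0,"hand": 0.7},
  {"x": 0,"y": 0,"z": -0.25,"wx": 0,"wy": 0,"wz": 0,"hand": 0.7},
  {"x": 0,"y": 0,"z": -0.2,"wx": 0,"wy": 0,"wz": 0,"hand": 0.7},
  {"x": 0,"y": 0,"z": 0,"wx": 0,"wy": 0,"wz": 0,"hand": 1},
  {"x": 0,"y": 0,"z": 0,"wx": 0,"wy": 0,"wz": 0,"hand": 1},
  {"x": 0,"y": 0,"z": 0,"wx": 0,"wy": 0,"wz": 0,"hand": 1},
])

```text
time: 18.1
tool_pos: [0.5882, -0.3679, 0.2062]
tool_rot: [0.0, 0.721, 0.693, 0.0]
contact_force: [-0.6, 0.1, -0.5]
gripper_width: 0.999
grasp_force: 0.0
```

```bash
python3 - <<'E'
from h import *
to(.4115,-.1045,.2,0);c=shot("w9")
im=cv2.imread("pics/w9.png");g=cv2.cvtColor(im,cv2.COLOR_BGR2GRAY)
# coarse ascii of bright card pixels
m=(im.min(2)>120).astype(np.uint8)
n,l,s,ct=cv2.connectedComponentsWithStats(m)
for i in range(1,n):
    if s[i,4]>800: print(s[i],ct[i].round())
E
```

```text
t 18.1 pos [ 0.5882 -0.3679  0.2062] yaw(toolx-90) -2.26 tilt [ 0.0007 -0.0006] w 0.999 gf 0.0 F [-0.6  0.1 -0.5]
tool shift units [ 1.708 -1.246  0.04 ] wz units -0.05
[    0     0   466   223 39440] [252.  81.]
[ 615    0   25   81 1670] [626.  41.]
[ 284  112   67   55 3378] [317. 139.]
[   0  167   93   83 4205] [ 34. 210.]
[ 148  178   69   76 2388] [179. 214.]
[ 286  193   60   22 1074] [315. 203.]
[387 223  95  21 820] [431. 234.]
[ 394  247   91  153 5424] [430. 305.]
[  207   251   195   149 17049] [303. 336.]
```

```bash
python3 - <<'E'
from h import *
c=np.load("pics/w9.npz")
im=cv2.imread("pics/w9.png");print(im[100:240:3,318].tolist())
for r in(112,120,180): print(r,proj(c,284,r,.054),proj(c,350,r,.054))
E
```

```text
[[87, 116, 141], [90, 118, 145], [89, 117, 143], [86, 113, 138], [83, 110, 131], [134, 134, 135], [124, 126, 128], [167, 169, 171], [168, 171, 171], [169, 171, 172], [167, 169, 169], [164, 167, 167], [167, 169, 170], [167, 170, 168], [166, 168, 169], [165, 169, 171], [167, 169, 169], [163, 169, 167], [166, 169, 169], [163, 165, 166], [163, 168, 169], [170, 174, 172], [61, 85, 113], [77, 108, 144], [73, 104, 141], [69, 101, 138], [69, 100, 136], [67, 100, 138], [69, 101, 138], [70, 101, 139], [69, 100, 138], [89, 113, 144], [161, 164, 163], [163, 165, 165], [161, 164, 165], [160, 164, 165], [160, 162, 164], [171, 173, 175], [54, 55, 56], [59, 58, 59], [53, 51, 54], [46, 46, 45], [44, 45, 47], [56, 54, 56], [59, 59, 58], [55, 59, 61], [26, 39, 45]]
112 [ 0.5635192  -0.30570814] [ 0.62047078 -0.30797785]
120 [ 0.56307121 -0.31243473] [ 0.62040135 -0.31471958]
180 [ 0.55951153 -0.36588408] [ 0.61984968 -0.36828926]
```

send_rows([
  {"x": 0.1,"y": -0.07,"z": 0,"wx": 0,"wy": 0,"wz": 0,"hand": 1},
  {"x": 0.2,"y": -0.15,"z": 0,"wx": 0,"wy": 0,"wz": 0,"hand": 1},
  {"x": 0.2,"y": -0.15,"z": 0,"wx": 0,"wy": 0,"wz": 0,"hand": 1},
  {"x": 0.2,"y": -0.15,"z": 0,"wx": 0,"wy": 0,"wz": 0,"hand": 1},
  {"x": 0.2,"y": -0.15,"z": 0,"wx": 0,"wy": 0,"wz": 0,"hand": 1},
  {"x": 0.2,"y": -0.15,"z": 0,"wx": 0,"wy": 0,"wz": 0,"hand": 1},
  {"x": 0.15,"y": -0.15,"z": 0,"wx": 0,"wy": 0,"wz": 0,"hand": 1},
  {"x": 0,"y": -0.15,"z": 0,"wx": 0,"wy": 0,"wz": 0,"hand": 1},
  {"x": 0,"y": -0.1,"z": 0,"wx": 0,"wy": 0,"wz": 0,"hand": 1},
  {"x": 0,"y": -0.03,"z": 0,"wx": 0,"wy": 0,"wz": -0.05,"hand": 1},
])

```text
time: 18.98
tool_pos: [0.4057, -0.1718, 0.2032]
tool_rot: [-0.002, 0.707, 0.707, -0.001]
contact_force: [0.5, -0.8, 0.6]
gripper_width: 1.001
grasp_force: 0.0
```

send_rows([
  {"x": 0,"y": 0,"z": 0,"wx": 0,"wy": 0,"wz": 0,"hand": 1},
  {"x": 0,"y": 0,"z": 0,"wx": 0,"wy": 0,"wz": 0,"hand": 1},
  {"x": 0,"y": 0,"z": 0,"wx": 0,"wy": 0,"wz": 0,"hand": 1},
  {"x": 0,"y": 0,"z": 0,"wx": 0,"wy": 0,"wz": 0,"hand": 1},
  {"x": 0,"y": 0,"z": 0,"wx": 0,"wy": 0,"wz": 0,"hand": 1},
  {"x": 0,"y": 0,"z": 0,"wx": 0,"wy": 0,"wz": 0,"hand": 1},
  {"x": 0,"y": 0,"z": 0,"wx": 0,"wy": 0,"wz": 0,"hand": 1},
  {"x": 0,"y": 0,"z": 0,"wx": 0,"wy": 0,"wz": 0,"hand": 1},
  {"x": 0,"y": 0,"z": 0,"wx": 0,"wy": 0,"wz": 0,"hand": 1},
  {"x": 0,"y": 0,"z": 0,"wx": 0,"wy": 0,"wz": 0,"hand": 1},
])

```text
time: 19.82
tool_pos: [0.4083, -0.1731, 0.2054]
tool_rot: [0.0, 0.707, 0.707, -0.0]
contact_force: [-0.1, 0.2, -0.1]
gripper_width: 0.999
grasp_force: 0.0
```

```bash
python3 - <<'E'
from h import *
to(.4115,-.103,.1,0);c=shot("w10")
im=cv2.imread("pics/w10.png");m=(im.max(2)<60).astype(np.uint8)
n,l,s,ct=cv2.connectedComponentsWithStats(m)
for i in range(1,n):
    if s[i,4]>300: print(s[i],ct[i].round(1))
p=(c['R']@[.4115,-.103,.018]+c['t']);p=c['camera_matrix']@p;print('expected px',p[:2]/p[2])
E
```

```text
t 19.82 pos [ 0.4083 -0.1731  0.2054] yaw(toolx-90) -0.02 tilt [-0. -0.] w 0.999 gf 0.0 F [-0.1  0.2 -0.1]
tool shift units [0.468 0.021 0.702] wz units -0.0
[    0     0   390   400 47251] [151.7 261.6]
[ 391    0   41  153 5181] [411.2  79.3]
[  432     0   208   147 13682] [570.9  63.8]
[ 449   40   74   77 2776] [478.6  85.9]
[284  70  65  65 455] [310.2 105.3]
[296  80  44  45 304] [317.8 101.7]
[  397   171   243   229 34354] [527.2 314. ]
expected px [318.83345971 100.16406927]
```

The tape outline agrees with the estimate: (0.411, -0.1045).

send_rows([
  {"x": 0.15,"y": 0.01,"z": 0,"wx": 0,"wy": 0,"wz": 0,"hand": 1},
  {"x": 0.2,"y": 0.008,"z": 0.1,"wx": 0,"wy": 0,"wz": 0,"hand": 1},
  {"x": 0.107,"y": 0,"z": 0.2,"wx": 0,"wy": 0,"wz": 0,"hand": 1},
  {"x": 0,"y": 0,"z": 0.2,"wx": 0,"wy": 0,"wz": 0,"hand": 1},
  {"x": 0,"y": 0,"z": 0.2,"wx": 0,"wy": 0,"wz": 0,"hand": 1},
  {"x": 0,"y": 0,"z": 0.2,"wx": 0,"wy": 0,"wz": 0,"hand": 1},
  {"x": 0,"y": 0,"z": 0.2,"wx": 0,"wy": 0,"wz": 0,"hand": 1},
  {"x": 0,"y": 0,"z": 0.1,"wx": 0,"wy": 0,"wz": 0,"hand": 1},
  {"x": 0,"y": 0,"z": 0.05,"wx": 0,"wy": 0,"wz": 0,"hand": 1},
  {"x": 0,"y": 0,"z": 0,"wx": 0,"wy": 0,"wz": 0,"hand": 1},
])

```text
time: 20.7
tool_pos: [0.4095, -0.1039, 0.0161]
tool_rot: [-0.002, 0.707, 0.707, -0.001]
contact_force: [-0.0, -0.1, -0.5]
gripper_width: 0.998
grasp_force: 0.0
```

```bash
python3 - <<'E'
from h import *
to(.411,-.1045,.001,0)
E
```

```text
t 20.7 pos [ 0.4095 -0.1039  0.0161] yaw(toolx-90) -0.02 tilt [-0.0036  0.0016] w 0.998 gf 0.0 F [-0.  -0.1 -0.5]
tool shift units [-0.004  0.01   0.1  ] wz units -0.0
```

send_rows([
  {"x": 0,"y": 0,"z": 0.05,"wx": 0,"wy": 0,"wz": 0,"hand": 1},
  {"x": 0,"y": 0,"z": 0.04,"wx": 0,"wy": 0,"wz": 0,"hand": 1},
  {"x": 0,"y": 0,"z": 0.017,"wx": 0,"wy": 0,"wz": 0,"hand": 1},
  {"x": 0,"y": 0,"z": 0,"wx": 0,"wy": 0,"wz": 0,"hand": 1},
  {"x": 0,"y": 0,"z": 0,"wx": 0,"wy": 0,"wz": 0,"hand": -0.2},
  {"x": 0,"y": 0,"z": 0,"wx": 0,"wy": 0,"wz": 0,"hand": -0.2},
  {"x": 0,"y": 0,"z": 0,"wx": 0,"wy": 0,"wz": 0,"hand": -0.2},
  {"x": 0,"y": 0,"z": 0,"wx": 0,"wy": 0,"wz": 0,"hand": -0.2},
  {"x": 0,"y": 0,"z": 0,"wx": 0,"wy": 0,"wz": 0,"hand": -0.2},
  {"x": 0,"y": 0,"z": 0,"wx": 0,"wy": 0,"wz": 0,"hand": -0.2},
])

```text
time: 21.53
tool_pos: [0.411, -0.1046, 0.0019]
tool_rot: [0.0, 0.707, 0.707, 0.0]
contact_force: [-0.9, 0.5, -0.2]
gripper_width: 0.402
grasp_force: 0.0
```

send_rows([
  {"x": 0,"y": 0,"z": 0,"wx": 0,"wy": 0,"wz": 0,"hand": -0.2},
  {"x": 0,"y": 0,"z": -0.05,"wx": 0,"wy": 0,"wz": 0,"hand": -0.2},
  {"x": 0,"y": 0,"z": -0.1,"wx": 0,"wy": 0,"wz": 0,"hand": -0.2},
  {"x": 0,"y": 0,"z": -0.2,"wx": 0,"wy": 0,"wz": 0,"hand": -0.2},
  {"x": 0,"y": 0,"z": -0.2,"wx": 0,"wy": 0,"wz": 0,"hand": -0.2},
  {"x": 0,"y": 0,"z": -0.2,"wx": 0,"wy": 0,"wz": 0,"hand": -0.2},
  {"x": 0,"y": 0,"z": -0.2,"wx": 0,"wy": 0,"wz": 0,"hand": -0.2},
  {"x": 0,"y": 0,"z": -0.1,"wx": 0,"wy": 0,"wz": 0,"hand": -0.2},
  {"x": 0,"y": 0,"z": 0,"wx": 0,"wy": 0,"wz": 0,"hand": -0.2},
  {"x": 0,"y": 0,"z": 0,"wx": 0,"wy": 0,"wz": 0,"hand": -0.2},
])

```text
time: 22.37
tool_pos: [0.4115, -0.1048, 0.1605]
tool_rot: [0.001, 0.707, 0.707, 0.0]
contact_force: [-0.6, 1.2, -0.4]
gripper_width: 0.397
grasp_force: 0.0
```

```bash
python3 - <<'E'
from h import *
to(.593,-.2725,.16,-2.3);c=shot("w11")
E
```

```text
t 22.37 pos [ 0.4115 -0.1048  0.1605] yaw(toolx-90) -0.02 tilt [ 0.0023 -0.0011] w 0.397 gf 0.0 F [-0.6  1.2 -0.4]
tool shift units [-1.117  1.21   0.007] wz units 0.051
```

The fingers closed to 34 mm without holding anything. I'll check by code where the tape is.

```bash
python3 - <<'E'
from h import *
c=calibration("scene");a=grab_frame("scene");b=cv2.imread("pics/scene0.png")
for n,i in(("now",a),("start",b)):
    m=(i.max(2)<70).astype(np.uint8); m[:, :305]=0; m[:,335:]=0; m[:235]=0; m[270:]=0
    ys,xs=np.where(m);print(n,len(xs),xs.min(),xs.max(),ys.min(),ys.max(),xs.mean(),ys.mean())
w=np.load("pics/w11.npz")
for P in ([.411,-.1045,.018],[.411,-.0745,.018]):
    p=w['camera_matrix']@(w['R']@P+w['t']);print(p[:2]/p[2])
im=cv2.imread("pics/w11.png").max(2)
print(im[240:400:6,230:400:6])
E
```

```text
now 228 307 334 252 269 320.94736842105266 261.469298245614
start 87 309 327 253 261 318.39080459770116 257.5632183908046
[314.50595563 183.07661317]
[314.46251654 149.35112042]
[[ 51  47  54  51  54  53  58  55  53  54  54  49 147 142 153  45  44 141
  145 143 142 146 143 141 143 144 143 144 143]
 [ 54  55  53  55  55  51  52  53  52  56  44 138 139 142 142 143 142 141
  143 144 145 141 145 143 143 144 147 145 143]
 [ 57  53  48  54  54  52  55  52  58  55 154 141 139 138 140 146 142 142
  140 139 142 144 140 142 140 142 142 145 144]
 [ 55  55  54  56  58  52  51  43  55 157 140 141 140 139 139 143 137 142
  140 141 142 116 121 121 143 144 143 144 145]
 [ 57  55  52  48  57  42  47   8  44  42  42  41  44  43  42  27  48  51
   52  62  69   5  63  59 146 143 143 142 143]
 [ 52  56  58  32  25  43  46   9 103 103 111 111 112 116 116  74 119 121
  123 114 124  12  25  55  55  87 151 146 136]
 [ 51  51  10  17  43  40  46   4 124 112 119 119 113 116 123  70 100 116
  106  99  99  12  13  59  58  17  20 154 143]
 [ 52  56  15  10  42  39   4  10 153 140 140 137 139 139 139 142 139 138
 
[... 1645 characters left out ...]
135 135 138 138 138 136  43 128 125 126 134 132
  135 130 130 140 138 142  14  14  17   9  12]
 [ 17  11  11  12  15  24 138 138 137 136 137 137  51 119 129 129 128 135
  140 130 127 136 138 144   8   9  11  16  14]
 [ 16  15  12   4  12   0 128 135 134 137 138 139  37 121 127 125 130 134
  134 138 130 137 137 142   5  15   9   7  18]
 [ 14   9   6  10   5  14 135 134 137 133 132 130 137 125 125 122 125 135
  131 130 135 137 142 146  14   4  19  14  20]
 [ 16   4  17  14   7   9  15   8  13  11  11   0 117 129 128 137 112  12
    0   7   6  15   9   2   1   1  17  12  17]
 [  8   2   8  12  20  19  16  15  11  11  10  21  14  15  14  10  10  15
   11  10   1  12   6  11  12   6  11  12   8]]
```

```bash
python3 - <<'E'
from h import *
im=cv2.imread("pics/w11.png");print(im.max(2)[60:270:6,240:400:6])
E
```

```text
[[133 132 133 132 133 134 135 133 131 135 123 120 137 138 141 139 140 140
  139 141 144 140 140 135 137 133 132]
 [135 137 134 137 132 132 133 133 133 135 137 135 137 138 139 138 139 142
  140 139 141 139 141 137 135 136 134]
 [132 136 137 136 139 134 134 136 132 137 135 135 136 107 140 136 137 140
  139 141 139 141 136 136 136 135 132]
 [136 136 136 135 134 134 132 134 136 137 134 137 133 131 131 131 128 140
  140 143 139 130 133 133 134 134 133]
 [136 138 137 137 134 134 132 133 137 139 134 133 133 129 130 138 124 143
  139 139 144 134 137 133 135 137 138]
 [133 134 136 136 135 136 134 132 137 138 138 133 134 134 130 134 134 138
  125 112 132 136 136 132 134 137 138]
 [137 137 138 134 132 134 134 137 134 135 138 136 134 136 136 135 133 137
  139 136 131 130 133 136 134 135 138]
 [135 134 133 135 134 134 135 140 138 134 141 137 137 134 131 133 135 135
  135 135 137 136 133 134 136 134  37]
 [135 134 133 135 137 137 141 137 136 136 138 138 137 134 134 135 138 137
  137 137 132 135 134 134 133 136  47]
 [133 137 134 135 138 135 139 138 135 132 137 139 132 135 136 137 134 138
  135 137
[... 2155 characters left out ...]
 111 110 113 111  32]
 [ 43  41  41  44  39  35  35  40  41  38  40  34  38  37  40  54 111 112
  110 109 109 109 108 109 110 110 111]
 [ 51  59  56  56  55  54  51  54  54  46 115 141 151  44  51 125 143 144
  146 146 144 144 141 142 145 141 141]
 [ 51  56  53  50  52  54  56  49  51 141 141 142 144 143 145 140 141 144
  143 143 144 142 143 145 141 142 142]
 [ 52  57  53  54  53  52  48  54  65 137 138 139 139 145 139 140 141 145
  142 143 141 144 142 143 144 142 142]
 [ 52  53  51  57  49  51  59  42 140 139 143 138 140 142 141 141 141 142
  139 142 122 124 151 142 142 143 139]
 [ 51  55  54  44  42   3  18  39  43  42  41  40  44   4  46  45  52  58
   64  76   6  59  51 141 140 144 141]]
```

The tape hasn't moved: it is still centred at (313,180). So the fingertips sit well behind the TCP when open. I'll go lower with the hand partly closed, watching the force.

send_rows([
  {"x": 0,"y": 0,"z": 0,"wx": 0,"wy": 0,"wz": 0,"hand": 0.7},
  {"x": 0,"y": 0,"z": 0,"wx": 0,"wy": 0,"wz": 0,"hand": 0.7},
  {"x": 0,"y": 0,"z": 0.15,"wx": 0,"wy": 0,"wz": 0,"hand": 0.7},
  {"x": 0,"y": 0,"z": 0.2,"wx": 0,"wy": 0,"wz": 0,"hand": 0.7},
  {"x": 0,"y": 0,"z": 0.25,"wx": 0,"wy": 0,"wz": 0,"hand": 0.7},
  {"x": 0,"y": 0,"z": 0.2,"wx": 0,"wy": 0,"wz": 0,"hand": 0.7},
  {"x": 0,"y": 0,"z": 0.15,"wx": 0,"wy": 0,"wz": 0,"hand": 0.7},
  {"x": 0,"y": 0,"z": 0.1,"wx": 0,"wy": 0,"wz": 0,"hand": 0.7},
  {"x": 0,"y": 0,"z": 0,"wx": 0,"wy": 0,"wz": 0,"hand": 0.7},
  {"x": 0,"y": 0,"z": 0,"wx": 0,"wy": 0,"wz": 0,"hand": 0.7},
])

```text
time: 23.3
tool_pos: [0.4096, -0.104, 0.0005]
tool_rot: [-0.002, 0.707, 0.707, -0.001]
contact_force: [0.3, 0.5, -0.5]
gripper_width: 0.851
grasp_force: 0.0
```

send_rows([
  {"x": 0,"y": 0,"z": 0.01,"wx": 0,"wy": 0,"wz": 0,"hand": 0.7},
  {"x": 0,"y": 0,"z": 0.01,"wx": 0,"wy": 0,"wz": 0,"hand": 0.7},
  {"x": 0,"y": 0,"z": 0.01,"wx": 0,"wy": 0,"wz": 0,"hand": 0.7},
  {"x": 0,"y": 0,"z": 0.01,"wx": 0,"wy": 0,"wz": 0,"hand": 0.7},
  {"x": 0,"y": 0,"z": 0.01,"wx": 0,"wy": 0,"wz": 0,"hand": 0.7},
  {"x": 0,"y": 0,"z": 0,"wx": 0,"wy": 0,"wz": 0,"hand": 0.7},
  {"x": 0,"y": 0,"z": 0,"wx": 0,"wy": 0,"wz": 0,"hand": 0.7},
  {"x": 0,"y": 0,"z": 0,"wx": 0,"wy": 0,"wz": 0,"hand": 0.7},
  {"x": 0,"y": 0,"z": 0,"wx": 0,"wy": 0,"wz": 0,"hand": 0.7},
  {"x": 0,"y": 0,"z": 0,"wx": 0,"wy": 0,"wz": 0,"hand": 0.7},
])

```text
time: 24.13
tool_pos: [0.411, -0.1046, -0.0056]
tool_rot: [0.0, 0.707, 0.707, 0.0]
contact_force: [0.9, -0.2, -0.2]
gripper_width: 0.849
grasp_force: 0.0
```

```bash
python3 - <<'E'
from h import *
st()
E
```

```text
t 24.13 pos [ 0.411  -0.1046 -0.0056] yaw(toolx-90) -0.01 tilt [ 0.0001 -0.0001] w 0.849 gf 0.0 F [ 0.9 -0.2 -0.2]
```

send_rows([
  {"x": 0,"y": 0,"z": 0,"wx": 0,"wy": 0,"wz": 0,"hand": 0.3},
  {"x": 0,"y": 0,"z": 0,"wx": 0,"wy": 0,"wz": 0,"hand": 0.3},
  {"x": 0,"y": 0,"z": 0,"wx": 0,"wy": 0,"wz": 0,"hand": 0.3},
  {"x": 0,"y": 0,"z": 0,"wx": 0,"wy": 0,"wz": 0,"hand": 0.3},
  {"x": 0,"y": 0,"z": 0,"wx": 0,"wy": 0,"wz": 0,"hand": 0.3},
  {"x": 0,"y": 0,"z": 0,"wx": 0,"wy": 0,"wz": 0,"hand": 0.3},
  {"x": 0,"y": 0,"z": 0,"wx": 0,"wy": 0,"wz": 0,"hand": 0.3},
  {"x": 0,"y": 0,"z": 0,"wx": 0,"wy": 0,"wz": 0,"hand": 0.3},
  {"x": 0,"y": 0,"z": 0,"wx": 0,"wy": 0,"wz": 0,"hand": 0.3},
  {"x": 0,"y": 0,"z": 0,"wx": 0,"wy": 0,"wz": 0,"hand": 0.3},
])

```text
time: 24.97
tool_pos: [0.411, -0.1046, -0.0057]
tool_rot: [0.0, 0.707, 0.707, -0.0]
contact_force: [-0.1, 1.0, -0.3]
gripper_width: 0.647
grasp_force: 0.0
```

send_rows([
  {"x": 0,"y": 0,"z": 0,"wx": 0,"wy": 0,"wz": 0,"hand": 0.1},
  {"x": 0,"y": 0,"z": 0,"wx": 0,"wy": 0,"wz": 0,"hand": 0.1},
  {"x": 0,"y": 0,"z": 0,"wx": 0,"wy": 0,"wz": 0,"hand": 0.1},
  {"x": 0,"y": 0,"z": 0,"wx": 0,"wy": 0,"wz": 0,"hand": 0.1},
  {"x": 0,"y": 0,"z": 0,"wx": 0,"wy": 0,"wz": 0,"hand": 0.1},
  {"x": 0,"y": 0,"z": 0,"wx": 0,"wy": 0,"wz": 0,"hand": 0.1},
  {"x": 0,"y": 0,"z": 0,"wx": 0,"wy": 0,"wz": 0,"hand": 0.1},
  {"x": 0,"y": 0,"z": 0,"wx": 0,"wy": 0,"wz": 0,"hand": 0.1},
  {"x": 0,"y": 0,"z": 0,"wx": 0,"wy": 0,"wz": 0,"hand": 0.1},
  {"x": 0,"y": 0,"z": 0,"wx": 0,"wy": 0,"wz": 0,"hand": 0.1},
])

```text
time: 25.8
tool_pos: [0.4109, -0.1046, -0.0057]
tool_rot: [-0.0, 0.707, 0.707, -0.0]
contact_force: [-0.8, -0.8, -0.5]
gripper_width: 0.55
grasp_force: 0.0
```

```bash
python3 - <<'E'
from h import *
st()
im=grab_frame("wrist");c=calibration("wrist");cv2.imwrite("pics/w12.png",im)
g=im.max(2)
for r in range(200,320,6): print(r,g[r,240:400:5])
s=manip.state();K=c['camera_matrix']
for zo in(0,.01,.02,.03):
  for yo in(.011,):
    P=[K@(c['R']@(s['tool_pos']+[xo,yo,zo])+c['t']) for xo in(-.0235,.0235)];print(zo,[ (p[:2]/p[2]).round(1) for p in P])
E
```

```text
t 25.8 pos [ 0.4109 -0.1046 -0.0057] yaw(toolx-90) -0.02 tilt [-0.  0.] w 0.55 gf 0.0 F [-0.8 -0.8 -0.5]
200 [146 146 146 147 146 145 145 147 146 148 144 147 147 148 153 153 151 145
 147 147 143 143 142 145 143 143 143 146 147 145 149 146]
206 [148 150 145 145 146 146 149 146 146 153 120  10  15  16  15  13  22  17
  16   0 142 146 144 147 145 142 147 143 145 147 148 146]
212 [147 149 147 147 146 144 146 153   0   6  24  17  16  10  26  29  17  23
  23  12  19  18 132 144 144 144 144 144 144 145 146 150]
218 [147 145 149 149 145 145 129  13  25  28  30  34  32  33  49  45  47  36
  40  36  32  15  16   6 148 144 143 143 144 146 144 143]
224 [145 144 146 148 148  51  14  34  40  38 140  31  39  34  33  37  38  37
  39  87 117  40  43  15  13 145 147 145 146 146 144 143]
230 [156 154 148 155  48  18  40  60  27  38 131  77  37  47  36  34  40  37
  25 149  27  38 142  41  40   7 149 146 146 146 148 148]
236 [ 52  49  42  45  15  39 150  41 148  42  40 157  30  43  38  43  43  41
 121  90  40 124  28  43  31  39  68 109 112 108 110 109]
242 [ 38  40  42  26  37 107  38  74  36  72  45  
[... 953 characters left out ...]
8 57 56 59 59 57 65 17  5
 14 57  2 10 12 15 64 62]
296 [49 15 16  6  0 56 15  9 16 66 60 57 56 56 56 58 56 60 56 57 61 49 12 52
 23  9  6 12 13  4 44 45]
302 [49 17 13  0 10 19 49 16 12  5 63 63 61 56 60 57 59 55 66 61 11 22 60 13
 13 52  5  1 10 11 27 46]
308 [ 5  9 13  7  9 20 18 58 16 53 15 14 48 65 64 63 68 53  9 11 14  9 18 21
 56 40 41 10 20  6  4 50]
314 [ 26  14   8  12  41  41  14  21  17  35  14  53  28  14  20  16   6  10
  54   7  10  48  13  39 102 117 127  12  11  15  11  55]
0 [array([268.7, 232.2]), array([362. , 232.1])]
0.01 [array([266.1, 240. ]), array([364.6, 240. ])]
0.02 [array([263.2, 248.8]), array([367.5, 248.8])]
0.03 [array([260. , 258.7]), array([370.7, 258.6])]
```

The fingertips sit about 22 mm behind the TCP at this opening and are hovering over the tape. I'll raise, open, and go lower to TCP z≈-0.015.

send_rows([
  {"x": 0,"y": 0,"z": -0.1,"wx": 0,"wy": 0,"wz": 0,"hand": 0.1},
  {"x": 0,"y": 0,"z": 0,"wx": 0,"wy": 0,"wz": 0,"hand": 0.8},
  {"x": 0,"y": 0,"z": 0,"wx": 0,"wy": 0,"wz": 0,"hand": 0.8},
  {"x": 0,"y": 0,"z": 0,"wx": 0,"wy": 0,"wz": 0,"hand": 0.8},
  {"x": 0,"y": 0,"z": 0,"wx": 0,"wy": 0,"wz": 0,"hand": 0.8},
  {"x": 0,"y": 0,"z": 0,"wx": 0,"wy": 0,"wz": 0,"hand": 0.8},
  {"x": 0,"y": 0,"z": 0.05,"wx": 0,"wy": 0,"wz": 0,"hand": 0.8},
  {"x": 0,"y": 0,"z": 0.05,"wx": 0,"wy": 0,"wz": 0,"hand": 0.8},
  {"x": 0,"y": 0,"z": 0.02,"wx": 0,"wy": 0,"wz": 0,"hand": 0.8},
  {"x": 0,"y": 0,"z": 0,"wx": 0,"wy": 0,"wz": 0,"hand": 0.8},
])

```text
time: 26.68
tool_pos: [0.4096, -0.104, -0.0104]
tool_rot: [-0.002, 0.707, 0.707, -0.001]
contact_force: [-0.6, 0.1, -0.2]
gripper_width: 0.9
grasp_force: 0.0
```

send_rows([
  {"x": 0,"y": 0,"z": 0.01,"wx": 0,"wy": 0,"wz": 0,"hand": 0.8},
  {"x": 0,"y": 0,"z": 0.01,"wx": 0,"wy": 0,"wz": 0,"hand": 0.8},
  {"x": 0,"y": 0,"z": 0.01,"wx": 0,"wy": 0,"wz": 0,"hand": 0.8},
  {"x": 0,"y": 0,"z": 0.01,"wx": 0,"wy": 0,"wz": 0,"hand": 0.8},
  {"x": 0,"y": 0,"z": 0,"wx": 0,"wy": 0,"wz": 0,"hand": 0.3},
  {"x": 0,"y": 0,"z": 0,"wx": 0,"wy": 0,"wz": 0,"hand": 0.3},
  {"x": 0,"y": 0,"z": 0,"wx": 0,"wy": 0,"wz": 0,"hand": 0.3},
  {"x": 0,"y": 0,"z": 0,"wx": 0,"wy": 0,"wz": 0,"hand": 0.3},
  {"x": 0,"y": 0,"z": 0,"wx": 0,"wy": 0,"wz": 0,"hand": 0.3},
  {"x": 0,"y": 0,"z": 0,"wx": 0,"wy": 0,"wz": 0,"hand": 0.3},
])

```text
time: 27.52
tool_pos: [0.4114, -0.1048, -0.0139]
tool_rot: [0.0, 0.707, 0.707, 0.0]
contact_force: [-1.1, 0.8, 5.9]
gripper_width: 0.66
grasp_force: 46.6
```

Gripped: 47 N at opening 0.66. I'll lift and carry it to the tray.

send_rows([
  {"x": 0,"y": 0,"z": 0,"wx": 0,"wy": 0,"wz": 0,"hand": 0},
  {"x": 0,"y": 0,"z": 0,"wx": 0,"wy": 0,"wz": 0,"hand": 0},
  {"x": 0,"y": 0,"z": -0.05,"wx": 0,"wy": 0,"wz": 0,"hand": 0},
  {"x": 0,"y": 0,"z": -0.15,"wx": 0,"wy": 0,"wz": 0,"hand": 0},
  {"x": 0,"y": 0,"z": -0.25,"wx": 0,"wy": 0,"wz": 0,"hand": 0},
  {"x": 0,"y": 0,"z": -0.25,"wx": 0,"wy": 0,"wz": 0,"hand": 0},
  {"x": 0,"y": 0,"z": -0.25,"wx": 0,"wy": 0,"wz": 0,"hand": 0},
  {"x": 0,"y": 0,"z": -0.15,"wx": 0,"wy": 0,"wz": 0,"hand": 0},
  {"x": 0,"y": 0.05,"z": 0,"wx": 0,"wy": 0,"wz": 0,"hand": 0},
  {"x": -0.05,"y": 0.1,"z": 0,"wx": 0,"wy": 0,"wz": 0,"hand": 0},
])

```text
time: 28.35
tool_pos: [0.4344, -0.1119, 0.1525]
tool_rot: [0.002, 0.707, 0.707, 0.001]
contact_force: [-0.2, 0.4, -1.2]
gripper_width: 0.648
grasp_force: 63.4
```

send_rows([
  {"x": -0.15,"y": 0.15,"z": 0,"wx": 0,"wy": 0,"wz": 0,"hand": 0},
  {"x": -0.15,"y": 0.15,"z": 0,"wx": 0,"wy": 0,"wz": 0,"hand": 0},
  {"x": -0.15,"y": 0.15,"z": 0,"wx": 0,"wy": 0,"wz": 0,"hand": 0},
  {"x": -0.15,"y": 0.15,"z": 0,"wx": 0,"wy": 0,"wz": 0,"hand": 0},
  {"x": -0.15,"y": 0.15,"z": 0,"wx": 0,"wy": 0,"wz": 0,"hand": 0},
  {"x": -0.15,"y": 0.15,"z": 0,"wx": 0,"wy": 0,"wz": 0,"hand": 0},
  {"x": -0.1,"y": 0.1,"z": 0,"wx": 0,"wy": 0,"wz": 0.05,"hand": 0},
  {"x": -0.05,"y": 0.05,"z": 0,"wx": 0,"wy": 0,"wz": 0,"hand": 0},
  {"x": 0,"y": 0,"z": 0,"wx": 0,"wy": 0,"wz": 0,"hand": 0},
  {"x": 0,"y": 0,"z": 0,"wx": 0,"wy": 0,"wz": 0,"hand": 0},
])

```text
time: 29.18
tool_pos: [0.5899, -0.2693, 0.1492]
tool_rot: [-0.001, 0.721, 0.693, -0.0]
contact_force: [-0.9, -0.1, -0.3]
gripper_width: 0.648
grasp_force: 63.5
```

```bash
python3 - <<'E'
from h import *
to(.593,-.275,.05,-2.3);c=shot("w13")
g=cv2.imread("pics/w13.png").max(2)
for r in range(160,330,7): print(r,g[r,240:400:6])
E
```

```text
t 29.18 pos [ 0.5899 -0.2693  0.1492] yaw(toolx-90) -2.23 tilt [-0.0019  0.0014] w 0.648 gf 63.5 F [-0.9 -0.1 -0.3]
tool shift units [-0.038  0.023  0.661] wz units 0.002
160 [ 72  63  42 142 136 144 139 131 137 138 142 136 141 149 151 146 141 153
 142 149 156 145 147  53  56  45  43]
167 [ 75  64  41 139 143 136 140 130 141 140 134 142 141 137 147 151 139 145
 146 146 150 146 144  54  57  45  46]
174 [ 76  63  48 134 139 145 144 139 137 138 141 137 141 145 144 146 139 138
 150 150 139 146 141  46  55  45  49]
181 [ 76  63  52 138 134 134 141 145 143 141 144 135 145 142 144 141 139 143
 146 149 144 149 141  52  54  45  50]
188 [ 80  70  52 138 138  88  52  53  53  53  71 141 144 144 153 143 141 141
 145 149 149 144 143  55  58  41  47]
195 [ 77  64  55 116  56  54  55  57  54  53  53  51 149 145 140 150 141 141
 145 146 148 143 145  53  56  47  50]
202 [ 80  69  56  53  51  53  44 101  48  56  52  56  48 145 143 151 144 140
 147 148 149 144 139  56  48  50  45]
209 [ 63  40  44  55  56  53  49 148 139 149  23  13  18  19  13  16 142 141
 149 147 153 145 145  54  53  47  40]
216 [ 49 
[... 1164 characters left out ...]
3  19  66  60  59 152 164 164 166 169 169 167 161  61
  59  66  13  23  69  34  12   9  40]
293 [  6  15  33   9  12  17  71  65  55  59  56  81 155 156  90  57  57  57
  61  69  16  12  25  66  17  10  19]
300 [14  5 17 20 18 55 17 71 58 59 60 58 60 61 61 62 58 60 63 10 30 11 18 10
  2  9 16]
307 [17  3 44 63  8 17 18 21 65 57 61 61 59 62 58 62 61 66 32 21 16 42 53 46
 16 10 12]
314 [14 12 42 23 29 32 25 16 21 68 65 65 59 61 66 64 73 12 20  8 60 16 19 60
 15  4  6]
321 [  6   7  43  55  36  51  10  19  46  21  16  15  11  10  19  10  14  57
  14  28  36  24  52 141  13  19   0]
328 [ 14  48  42  55 132 132  20  11  29  20  23  15  47  40  21  17  23  31
  18  30 131 130  51 136  41   6  10]
```

send_rows([
  {"x": -0.038,"y": 0.018,"z": 0,"wx": 0,"wy": 0,"wz": 0,"hand": 0},
  {"x": 0,"y": 0,"z": 0.1,"wx": 0,"wy": 0,"wz": 0,"hand": 0},
  {"x": 0,"y": 0,"z": 0.2,"wx": 0,"wy": 0,"wz": 0,"hand": 0},
  {"x": 0,"y": 0,"z": 0.2,"wx": 0,"wy": 0,"wz": 0,"hand": 0},
  {"x": 0,"y": 0,"z": 0.15,"wx": 0,"wy": 0,"wz": 0,"hand": 0},
  {"x": 0,"y": 0,"z": 0.1,"wx": 0,"wy": 0,"wz": 0,"hand": 0},
  {"x": 0,"y": 0,"z": 0.05,"wx": 0,"wy": 0,"wz": 0,"hand": 0},
  {"x": 0,"y": 0,"z": 0,"wx": 0,"wy": 0,"wz": 0,"hand": 0},
  {"x": 0,"y": 0,"z": 0,"wx": 0,"wy": 0,"wz": 0,"hand": 0},
  {"x": 0,"y": 0,"z": 0,"wx": 0,"wy": 0,"wz": 0,"hand": 0},
])

```text
time: 30.07
tool_pos: [0.5944, -0.2765, 0.0324]
tool_rot: [0.002, 0.721, 0.693, 0.0]
contact_force: [0.3, 0.3, 0.1]
gripper_width: 0.645
grasp_force: 63.5
```

```bash
python3 - <<'E'
from h import *
to(.593,-.275,-.004,-2.3)
E
```

```text
t 30.07 pos [ 0.5944 -0.2765  0.0324] yaw(toolx-90) -2.26 tilt [ 0.003  -0.0018] w 0.645 gf 63.5 F [0.3 0.3 0.1]
tool shift units [ 0.01  -0.01   0.243] wz units 0.001
```

send_rows([
  {"x": 0.01,"y": -0.005,"z": 0.08,"wx": 0,"wy": 0,"wz": 0,"hand": 0},
  {"x": 0,"y": 0,"z": 0.06,"wx": 0,"wy": 0,"wz": 0,"hand": 0},
  {"x": 0,"y": 0,"z": 0.04,"wx": 0,"wy": 0,"wz": 0,"hand": 0},
  {"x": 0,"y": 0,"z": 0.03,"wx": 0,"wy": 0,"wz": 0,"hand": 0},
  {"x": 0,"y": 0,"z": 0.02,"wx": 0,"wy": 0,"wz": 0,"hand": 0},
  {"x": 0,"y": 0,"z": 0,"wx": 0,"wy": 0,"wz": 0,"hand": 0},
  {"x": 0,"y": 0,"z": 0,"wx": 0,"wy": 0,"wz": 0,"hand": 0},
  {"x": 0,"y": 0,"z": 0,"wx": 0,"wy": 0,"wz": 0,"hand": 0},
  {"x": 0,"y": 0,"z": 0,"wx": 0,"wy": 0,"wz": 0,"hand": 0},
  {"x": 0,"y": 0,"z": 0,"wx": 0,"wy": 0,"wz": 0,"hand": 0},
])

```text
time: 30.9
tool_pos: [0.5927, -0.2744, -0.0037]
tool_rot: [0.0, 0.721, 0.693, 0.0]
contact_force: [-0.1, 0.5, -0.3]
gripper_width: 0.649
grasp_force: 63.5
```

send_rows([
  {"x": 0,"y": 0,"z": 0.01,"wx": 0,"wy": 0,"wz": 0,"hand": 0},
  {"x": 0,"y": 0,"z": 0.01,"wx": 0,"wy": 0,"wz": 0,"hand": 0},
  {"x": 0,"y": 0,"z": 0,"wx": 0,"wy": 0,"wz": 0,"hand": 0},
  {"x": 0,"y": 0,"z": 0,"wx": 0,"wy": 0,"wz": 0,"hand": 0.6},
  {"x": 0,"y": 0,"z": 0,"wx": 0,"wy": 0,"wz": 0,"hand": 0.6},
  {"x": 0,"y": 0,"z": 0,"wx": 0,"wy": 0,"wz": 0,"hand": 0.6},
  {"x": 0,"y": 0,"z": 0,"wx": 0,"wy": 0,"wz": 0,"hand": 0.6},
  {"x": 0,"y": 0,"z": 0,"wx": 0,"wy": 0,"wz": 0,"hand": 0.6},
  {"x": 0,"y": 0,"z": 0,"wx": 0,"wy": 0,"wz": 0,"hand": 0.6},
  {"x": 0,"y": 0,"z": 0,"wx": 0,"wy": 0,"wz": 0,"hand": 0.6},
])

```text
time: 31.73
tool_pos: [0.5924, -0.2742, -0.0071]
tool_rot: [0.0, 0.721, 0.693, 0.0]
contact_force: [-0.2, -1.0, 0.3]
gripper_width: 0.802
grasp_force: 0.0
```

send_rows([
  {"x": 0,"y": 0,"z": -0.05,"wx": 0,"wy": 0,"wz": 0,"hand": 0.6},
  {"x": 0,"y": 0,"z": -0.1,"wx": 0,"wy": 0,"wz": 0,"hand": 0.6},
  {"x": 0,"y": 0,"z": -0.2,"wx": 0,"wy": 0,"wz": 0,"hand": 0.6},
  {"x": 0,"y": 0,"z": -0.25,"wx": 0,"wy": 0,"wz": 0,"hand": 0.6},
  {"x": 0,"y": 0,"z": -0.25,"wx": 0,"wy": 0,"wz": 0,"hand": 0.6},
  {"x": 0,"y": 0,"z": -0.25,"wx": 0,"wy": 0,"wz": 0,"hand": 1},
  {"x": -0.2,"y": 0,"z": -0.2,"wx": 0,"wy": 0,"wz": 0,"hand": 1},
  {"x": -0.25,"y": 0,"z": 0,"wx": 0,"wy": 0,"wz": 0,"hand": 1},
  {"x": -0.05,"y": 0,"z": 0,"wx": 0,"wy": 0,"wz": 0,"hand": 1},
  {"x": 0,"y": 0,"z": 0,"wx": 0,"wy": 0,"wz": 0,"hand": 1},
])

```text
time: 32.57
tool_pos: [0.5893, -0.3511, 0.1895]
tool_rot: [0.001, 0.722, 0.692, 0.0]
contact_force: [-1.1, 0.0, -0.5]
gripper_width: 0.996
grasp_force: 0.0
```

send_rows([
  {"x": 0,"y": 0,"z": 0,"wx": 0,"wy": 0,"wz": 0,"hand": 1},
  {"x": 0,"y": 0,"z": 0,"wx": 0,"wy": 0,"wz": 0,"hand": 1},
  {"x": 0,"y": 0,"z": 0,"wx": 0,"wy": 0,"wz": 0,"hand": 1},
  {"x": 0,"y": 0,"z": 0,"wx": 0,"wy": 0,"wz": 0,"hand": 1},
  {"x": 0,"y": 0,"z": 0,"wx": 0,"wy": 0,"wz": 0,"hand": 1},
  {"x": 0,"y": 0,"z": 0,"wx": 0,"wy": 0,"wz": 0,"hand": 1},
  {"x": 0,"y": 0,"z": 0,"wx": 0,"wy": 0,"wz": 0,"hand": 1},
  {"x": 0,"y": 0,"z": 0,"wx": 0,"wy": 0,"wz": 0,"hand": 1},
  {"x": 0,"y": 0,"z": 0,"wx": 0,"wy": 0,"wz": 0,"hand": 1},
  {"x": 0,"y": 0,"z": 0,"wx": 0,"wy": 0,"wz": 0,"hand": 1},
])

```text
time: 33.4
tool_pos: [0.5894, -0.3486, 0.1873]
tool_rot: [0.0, 0.721, 0.693, -0.0]
contact_force: [-0.0, 0.1, 0.4]
gripper_width: 0.999
grasp_force: 0.0
```

```bash
python3 - <<'E'
from h import *
to(.427,-.33,.2,-2);c=shot("w14")
im=cv2.imread("pics/w14.png");K=c['camera_matrix']
def px(P):p=K@(c['R']@np.array(P)+c['t']);return (p[:2]/p[2]).round(1)
u=px([.593,-.275,.02]);print('tape expected',u,'radius px',u[0]-px([.563,-.275,.02])[0])
print('cards left corners exp',px([.561,-.3125,.054]),px([.619,-.3145,.054]))
x,y=u.astype(int);print(im.max(2)[max(y-54,0):y+100:5,x-60:x+60:5])
E
```

```text
t 33.4 pos [ 0.5894 -0.3486  0.1873] yaw(toolx-90) -2.27 tilt [ 0.     -0.0001] w 0.999 gf 0.0 F [-0.   0.1  0.4]
tool shift units [ 0.081 -1.087 -0.085] wz units -0.006
tape expected [316.2  96.6] radius px 33.5
cards left corners exp [279.8 145.7] [349.2 145.3]
[[ 42  47  50  46  44  46  46  44  46  44  43  46  42  45  46  48  45  42
   47  50  48  42  49  43]
 [ 49  50  49  45  50  53  49  50  48 124 124  47  55  48  54  53  54  57
   54  54  54  54 141 140]
 [ 54  56  54  54  54  51  53  54  55  55  53  51  53  63  58  56  58  57
   52  56  54  55  56  51]
 [ 55  48  50  51  47  57  57  57  58  51  56  50  55  54  57  53  57  60
   55  55  59  56  55  54]
 [147 136 135 136 151 144 155 144 140 151  40  38  63  34 106 150 152 164
  157 146 151 151 150 156]
 [145 139 137 142 140 138 141 146  41 128  40 110 118 120  31 112 145 152
  142 158 156 151 150 157]
 [144 142 142 146 141 142 145  37  36  91 123  63  36 145  51 105 146 143
  139 151 158 147 151 162]
 [145 136 141 145 140 139 135  61  34  32 142 202 197 206  36 139 125  82
  155 145 145 151 153  42]
 [137 144 143 143 142 141  5
[... 1595 characters left out ...]
45 141 139 146  47 170 171 172 170 171 175 174 176 176 176 178 177
  178 133 146 150 156  58]
 [ 48 136 136 134 149  46 170 170 172 171 172 173 176 175 175 176 175 177
  177 142 148 145 149  58]
 [ 49 135 139 138 138  46 170 171 170 171 171 177 177 174 175 176 175 180
  178 141 147 156 155  50]
 [ 54 140 137 139 141  50 170 172 168 173 173 173 173 172 174 174 176 175
  176 143 144 149 156  54]
 [ 56 137 135 126 144  56 169 167 172 169 171 173 174 172 173 174 175 172
  178 146 147 154 149  58]
 [ 53 141 137 148 143  48 167 170 168 172 173 171 171 173 177 172 174 176
  174 145 143 141 152  56]
 [ 52 140 134 136 141  65 135 137 134 123  90  95  77  91 158 158 140 145
   99 130 139 146 156  54]]
```

Tape lies flat on the tray floor, centre matching the expected (316,97), with a gap to the cards. Next the tags at (0.427,-0.292).

send_rows([
  {"x": 0.1,"y": -0.05,"z": 0,"wx": 0,"wy": 0,"wz": 0,"hand": 1},
  {"x": 0.134,"y": -0.15,"z": 0,"wx": 0,"wy": 0,"wz": 0,"hand": 1},
  {"x": 0.1,"y": -0.2,"z": 0,"wx": 0,"wy": 0,"wz": 0,"hand": 1},
  {"x": 0,"y": -0.25,"z": 0,"wx": 0,"wy": 0,"wz": 0,"hand": 1},
  {"x": 0,"y": -0.25,"z": 0,"wx": 0,"wy": 0,"wz": 0,"hand": 1},
  {"x": 0,"y": -0.15,"z": 0,"wx": 0,"wy": 0,"wz": 0,"hand": 1},
  {"x": 0,"y": -0.046,"z": 0.2,"wx": 0,"wy": 0,"wz": 0,"hand": 1},
  {"x": 0,"y": 0,"z": 0.2,"wx": 0,"wy": 0,"wz": 0,"hand": 1},
  {"x": 0,"y": 0,"z": 0.2,"wx": 0,"wy": 0,"wz": 0,"hand": 1},
  {"x": 0,"y": 0,"z": 0.1,"wx": 0,"wy": 0,"wz": 0,"hand": 1},
])

```text
time: 34.28
tool_pos: [0.4251, -0.2906, 0.0787]
tool_rot: [-0.002, 0.721, 0.693, -0.0]
contact_force: [-0.5, 1.5, 0.1]
gripper_width: 1.0
grasp_force: 0.0
```

send_rows([
  {"x": 0,"y": 0,"z": 0,"wx": 0,"wy": 0,"wz": 0,"hand": 1},
  {"x": 0,"y": 0,"z": 0,"wx": 0,"wy": 0,"wz": 0,"hand": 1},
  {"x": 0,"y": 0,"z": 0,"wx": 0,"wy": 0,"wz": 0,"hand": 1},
  {"x": 0,"y": 0,"z": 0,"wx": 0,"wy": 0,"wz": 0,"hand": 1},
  {"x": 0,"y": 0,"z": 0,"wx": 0,"wy": 0,"wz": 0,"hand": 1},
  {"x": 0,"y": 0,"z": 0,"wx": 0,"wy": 0,"wz": 0,"hand": 1},
  {"x": 0,"y": 0,"z": 0,"wx": 0,"wy": 0,"wz": 0,"hand": 1},
  {"x": 0,"y": 0,"z": 0,"wx": 0,"wy": 0,"wz": 0,"hand": 1},
  {"x": 0,"y": 0,"z": 0,"wx": 0,"wy": 0,"wz": 0,"hand": 1},
  {"x": 0,"y": 0,"z": 0,"wx": 0,"wy": 0,"wz": 0,"hand": 1},
])

```text
time: 35.12
tool_pos: [0.4271, -0.292, 0.0823]
tool_rot: [-0.0, 0.721, 0.693, 0.0]
contact_force: [0.5, 0.7, 0.4]
gripper_width: 1.002
grasp_force: 0.0
```

```bash
python3 - <<'E'
from h import *
to(.427,-.292,-.012,-2);c=shot("w15")
im=cv2.imread("pics/w15.png");K=c['camera_matrix']
def px(P):p=K@(c['R']@np.array(P)+c['t']);return (p[:2]/p[2]).round(1)
print('left end exp',px([.402,-.248,.028]),px([.452,-.25,.028]),'base',px([.428,-.248,0]))
print('mid',px([.4015,-.27,.028]),px([.4515,-.27,.028]))
hsv=cv2.cvtColor(im,cv2.COLOR_BGR2HSV);m=((hsv[...,0]>8)&(hsv[...,0]<25)&(hsv[...,1]>60)).astype(np.uint8)
for r in range(150,330,8):
    x=np.where(m[r,200:440])[0]+200; print(r,(x.min(),x.max(),len(x)) if len(x) else None, im.max(2)[r,310])
E
```

```text
t 35.12 pos [ 0.4271 -0.292   0.0823] yaw(toolx-90) -2.27 tilt [0. 0.] w 1.002 gf 0.0 F [0.5 0.7 0.4]
tool shift units [ 0.    -0.001  0.629] wz units -0.006
left end exp [272.1 151.3] [352.8 151.4] base [314.2 143.3]
mid [274.  185.7] [352.3 182.7]
150 (np.int64(274), np.int64(348), 74) 133
158 (np.int64(272), np.int64(348), 77) 136
166 (np.int64(273), np.int64(348), 76) 129
174 (np.int64(273), np.int64(348), 76) 135
182 (np.int64(273), np.int64(347), 75) 139
190 (np.int64(274), np.int64(347), 74) 132
198 (np.int64(274), np.int64(347), 74) 130
206 (np.int64(275), np.int64(347), 73) 134
214 (np.int64(275), np.int64(347), 73) 129
222 (np.int64(276), np.int64(348), 72) 134
230 (np.int64(276), np.int64(347), 71) 141
238 (np.int64(277), np.int64(348), 71) 54
246 (np.int64(278), np.int64(348), 71) 49
254 (np.int64(278), np.int64(348), 70) 47
262 (np.int64(278), np.int64(348), 71) 50
270 (np.int64(279), np.int64(342), 63) 46
278 (np.int64(428), np.int64(428), 1) 53
286 (np.int64(201), np.int64(201), 1) 139
294 (np.int64(427), np.int64(427), 1) 138
302 (np.int64(203), np.int64(433), 2) 139
310 (np.int64(435), np.int64(435), 1) 135
318 (np.int64(203), np.int64(203), 1) 136
326 (np.int64(428), np.int64(428), 1) 136
```

send_rows([
  {"x": 0,"y": 0,"z": 0.1,"wx": 0,"wy": 0,"wz": 0,"hand": 1},
  {"x": 0,"y": 0,"z": 0.2,"wx": 0,"wy": 0,"wz": 0,"hand": 1},
  {"x": 0,"y": 0,"z": 0.15,"wx": 0,"wy": 0,"wz": 0,"hand": 1},
  {"x": 0,"y": 0,"z": 0.1,"wx": 0,"wy": 0,"wz": 0,"hand": 1},
  {"x": 0,"y": 0,"z": 0.05,"wx": 0,"wy": 0,"wz": 0,"hand": 1},
  {"x": 0,"y": 0,"z": 0.02,"wx": 0,"wy": 0,"wz": 0,"hand": 1},
  {"x": 0,"y": 0,"z": 0,"wx": 0,"wy": 0,"wz": 0,"hand": 1},
  {"x": 0,"y": 0,"z": 0,"wx": 0,"wy": 0,"wz": 0,"hand": -0.4},
  {"x": 0,"y": 0,"z": 0,"wx": 0,"wy": 0,"wz": 0,"hand": -0.4},
  {"x": 0,"y": 0,"z": 0,"wx": 0,"wy": 0,"wz": 0,"hand": -0.4},
])

```text
time: 36.0
tool_pos: [0.4279, -0.2928, -0.0094]
tool_rot: [0.001, 0.721, 0.693, -0.0]
contact_force: [-1.0, 0.9, 1.0]
gripper_width: 0.604
grasp_force: 0.3
```

send_rows([
  {"x": 0,"y": 0,"z": 0,"wx": 0,"wy": 0,"wz": 0,"hand": -0.4},
  {"x": 0,"y": 0,"z": 0,"wx": 0,"wy": 0,"wz": 0,"hand": -0.4},
  {"x": 0,"y": 0,"z": 0,"wx": 0,"wy": 0,"wz": 0,"hand": -0.4},
  {"x": 0,"y": 0,"z": 0,"wx": 0,"wy": 0,"wz": 0,"hand": -0.4},
  {"x": 0,"y": 0,"z": 0,"wx": 0,"wy": 0,"wz": 0,"hand": -0.4},
  {"x": 0,"y": 0,"z": 0,"wx": 0,"wy": 0,"wz": 0,"hand": -0.4},
  {"x": 0,"y": 0,"z": 0,"wx": 0,"wy": 0,"wz": 0,"hand": -0.4},
  {"x": 0,"y": 0,"z": 0,"wx": 0,"wy": 0,"wz": 0,"hand": -0.4},
  {"x": 0,"y": 0,"z": 0,"wx": 0,"wy": 0,"wz": 0,"hand": -0.4},
  {"x": 0,"y": 0,"z": 0,"wx": 0,"wy": 0,"wz": 0,"hand": -0.4},
])

```text
time: 36.83
tool_pos: [0.4284, -0.2931, -0.009]
tool_rot: [0.002, 0.721, 0.693, 0.0]
contact_force: [0.0, 0.1, 6.0]
gripper_width: 0.58
grasp_force: 63.3
```

```bash
python3 - <<'E'
from h import *
st()
c=np.load("pics/w15.npz");im=cv2.imread("pics/w15.png").max(2)
print(im[120:160:2,310],im[262:290:2,310]); print(proj(c,312,273,.028),proj(c,312,147,.028),proj(c,312,151,.028))
E
```

```text
t 36.83 pos [ 0.4284 -0.2931 -0.009 ] yaw(toolx-90) -2.26 tilt [ 0.0023 -0.0021] w 0.58 gf 63.3 F [0.  0.1 6. ]
[135 138 137 136 137 137 134 135 136 135 112 111 109 126 137 133 113 124
 130 136] [ 50  49  50  49  46  48  51  51  53  48  68 143 139 140]
[ 0.42312467 -0.33320784] [ 0.42683394 -0.24630068] [ 0.42672841 -0.24877306]
```

send_rows([
  {"x": 0,"y": 0,"z": -0.05,"wx": 0,"wy": 0,"wz": 0,"hand": -0.4},
  {"x": 0,"y": 0,"z": -0.15,"wx": 0,"wy": 0,"wz": 0,"hand": -0.4},
  {"x": 0,"y": 0,"z": -0.2,"wx": 0,"wy": 0,"wz": 0,"hand": -0.4},
  {"x": 0,"y": 0,"z": -0.25,"wx": 0,"wy": 0,"wz": 0,"hand": -0.4},
  {"x": 0,"y": 0.05,"z": -0.25,"wx": 0,"wy": 0,"wz": 0,"hand": -0.4},
  {"x": 0,"y": 0.15,"z": -0.1,"wx": 0,"wy": 0,"wz": 0,"hand": -0.4},
  {"x": 0,"y": 0.2,"z": 0,"wx": 0,"wy": 0,"wz": 0,"hand": -0.4},
  {"x": 0,"y": 0.2,"z": 0,"wx": 0,"wy": 0,"wz": 0,"hand": -0.4},
  {"x": -0.05,"y": 0.2,"z": 0,"wx": 0,"wy": 0,"wz": 0,"hand": -0.4},
  {"x": -0.1,"y": 0.15,"z": 0,"wx": 0,"wy": 0,"wz": 0,"hand": -0.4},
])

```text
time: 37.67
tool_pos: [0.5704, -0.3186, 0.1391]
tool_rot: [-0.0, 0.72, 0.694, 0.0]
contact_force: [0.2, -0.1, -2.0]
gripper_width: 0.58
grasp_force: 62.6
```

send_rows([
  {"x": -0.15,"y": 0.1,"z": 0,"wx": 0,"wy": 0,"wz": 0,"hand": -0.4},
  {"x": -0.1,"y": 0.049,"z": 0,"wx": 0,"wy": 0,"wz": 0,"hand": -0.4},
  {"x": -0.05,"y": 0,"z": 0,"wx": 0,"wy": 0,"wz": 0,"hand": -0.4},
  {"x": 0,"y": 0,"z": 0,"wx": 0,"wy": 0,"wz": 0,"hand": -0.4},
  {"x": 0,"y": 0,"z": 0.1,"wx": 0,"wy": 0,"wz": 0,"hand": -0.4},
  {"x": 0,"y": 0,"z": 0.15,"wx": 0,"wy": 0,"wz": 0,"hand": -0.4},
  {"x": 0,"y": 0,"z": 0.1,"wx": 0,"wy": 0,"wz": 0,"hand": -0.4},
  {"x": 0,"y": 0,"z": 0,"wx": 0,"wy": 0,"wz": 0,"hand": -0.4},
  {"x": 0,"y": 0,"z": 0,"wx": 0,"wy": 0,"wz": 0,"hand": -0.4},
  {"x": 0,"y": 0,"z": 0,"wx": 0,"wy": 0,"wz": 0,"hand": -0.4},
])

```text
time: 38.5
tool_pos: [0.5893, -0.3657, 0.0872]
tool_rot: [0.0, 0.721, 0.693, 0.0]
contact_force: [-0.7, 0.0, -0.6]
gripper_width: 0.577
grasp_force: 62.5
```

```bash
python3 - <<'E'
from h import *
to(.590,-.367,.0455,-2.3)
E
```

```text
t 38.5 pos [ 0.5893 -0.3657  0.0872] yaw(toolx-90) -2.25 tilt [ 0.0004 -0.0002] w 0.577 gf 62.5 F [-0.7  0.  -0.6]
tool shift units [-0.008  0.005  0.278] wz units 0.001
```

send_rows([
  {"x": -0.008,"y": 0.005,"z": 0.1,"wx": 0,"wy": 0,"wz": 0,"hand": -0.4},
  {"x": 0,"y": 0,"z": 0.08,"wx": 0,"wy": 0,"wz": 0,"hand": -0.4},
  {"x": 0,"y": 0,"z": 0.05,"wx": 0,"wy": 0,"wz": 0,"hand": -0.4},
  {"x": 0,"y": 0,"z": 0.02,"wx": 0,"wy": 0,"wz": 0,"hand": -0.4},
  {"x": 0,"y": 0,"z": 0.02,"wx": 0,"wy": 0,"wz": 0,"hand": -0.4},
  {"x": 0,"y": 0,"z": 0.01,"wx": 0,"wy": 0,"wz": 0,"hand": -0.4},
  {"x": 0,"y": 0,"z": 0,"wx": 0,"wy": 0,"wz": 0,"hand": -0.4},
  {"x": 0,"y": 0,"z": 0,"wx": 0,"wy": 0,"wz": 0,"hand": -0.4},
  {"x": 0,"y": 0,"z": 0,"wx": 0,"wy": 0,"wz": 0,"hand": -0.4},
  {"x": 0,"y": 0,"z": 0,"wx": 0,"wy": 0,"wz": 0,"hand": -0.4},
])

```text
time: 39.33
tool_pos: [0.5902, -0.3675, 0.0451]
tool_rot: [0.001, 0.721, 0.693, 0.0]
contact_force: [0.2, 0.7, -0.1]
gripper_width: 0.577
grasp_force: 62.6
```

send_rows([
  {"x": 0,"y": 0,"z": 0.008,"wx": 0,"wy": 0,"wz": 0,"hand": -0.4},
  {"x": 0,"y": 0,"z": 0,"wx": 0,"wy": 0,"wz": 0,"hand": -0.4},
  {"x": 0,"y": 0,"z": 0,"wx": 0,"wy": 0,"wz": 0,"hand": -0.4},
  {"x": 0,"y": 0,"z": 0,"wx": 0,"wy": 0,"wz": 0,"hand": 0.5},
  {"x": 0,"y": 0,"z": 0,"wx": 0,"wy": 0,"wz": 0,"hand": 0.5},
  {"x": 0,"y": 0,"z": 0,"wx": 0,"wy": 0,"wz": 0,"hand": 0.5},
  {"x": 0,"y": 0,"z": 0,"wx": 0,"wy": 0,"wz": 0,"hand": 0.5},
  {"x": 0,"y": 0,"z": 0,"wx": 0,"wy": 0,"wz": 0,"hand": 0.5},
  {"x": 0,"y": 0,"z": 0,"wx": 0,"wy": 0,"wz": 0,"hand": 0.5},
  {"x": 0,"y": 0,"z": 0,"wx": 0,"wy": 0,"wz": 0,"hand": 0.5},
])

```text
time: 40.17
tool_pos: [0.5899, -0.3672, 0.0434]
tool_rot: [-0.0, 0.721, 0.693, -0.0]
contact_force: [-0.1, 0.5, -0.0]
gripper_width: 0.749
grasp_force: 0.0
```

send_rows([
  {"x": 0,"y": 0,"z": -0.05,"wx": 0,"wy": 0,"wz": 0,"hand": 0.5},
  {"x": 0,"y": 0,"z": -0.1,"wx": 0,"wy": 0,"wz": 0,"hand": 0.5},
  {"x": 0,"y": 0,"z": -0.2,"wx": 0,"wy": 0,"wz": 0,"hand": 0.5},
  {"x": 0,"y": 0,"z": -0.25,"wx": 0,"wy": 0,"wz": 0,"hand": 0.5},
  {"x": 0,"y": 0,"z": -0.25,"wx": 0,"wy": 0,"wz": 0,"hand": 0.5},
  {"x": 0,"y": 0,"z": -0.15,"wx": 0,"wy": 0,"wz": 0,"hand": 1},
  {"x": 0,"y": 0,"z": 0,"wx": 0,"wy": 0,"wz": 0,"hand": 1},
  {"x": 0,"y": 0,"z": 0,"wx": 0,"wy": 0,"wz": 0,"hand": 1},
  {"x": 0,"y": 0,"z": 0,"wx": 0,"wy": 0,"wz": 0,"hand": 1},
  {"x": 0,"y": 0,"z": 0,"wx": 0,"wy": 0,"wz": 0,"hand": 1},
])

```text
time: 41.0
tool_pos: [0.5891, -0.3666, 0.1917]
tool_rot: [-0.002, 0.721, 0.693, -0.0]
contact_force: [-1.3, 0.2, 0.0]
gripper_width: 1.0
grasp_force: 0.0
```

```bash
python3 - <<'E'
from h import *
st();c=shot("w16");im=cv2.imread("pics/w16.png");K=c['camera_matrix']
def px(P):p=K@(c['R']@np.array(P)+c['t']);return (p[:2]/p[2]).round(1)
print('tags exp left end',px([.567,-.322,.082]),px([.617,-.324,.082]),'mid',px([.565,-.367,.082]),px([.615,-.369,.082]))
print('cards L',px([.561,-.313,.054]),px([.620,-.315,.054]))
for r in range(80,260,5): print(r,im[r,260:380:6,0])
E
```

```text
t 41.0 pos [ 0.5891 -0.3666  0.1917] yaw(toolx-90) -2.26 tilt [-0.0024  0.0019] w 1.0 gf 0.0 F [-1.3  0.2  0. ]
tags exp left end [284.8 139. ] [350.  139.1] mid [286.  195.5] [348.1 195.6]
cards L [279.7 124.2] [350.5 123.7]
80 [ 85  90  89  89  63  40 172  93  89  93  92  93 178  84  50  89  93  95
  91  34]
85 [ 94  90  87  84  19 156  50  99  89  94  93  75 184  61 123  95  97  94
  88  34]
90 [ 84  92  85  83  33  34 143 165  74  92  85 190  41 129  33  91  90  93
  88  31]
95 [ 87  82  83  88  85  51 117  83 117 190 163  34  31  74  96  90  89  94
  94  40]
100 [ 85  91  86  82  86  29 132 104  76 106 126  49  46  48  92  92  91  92
  96  40]
105 [ 86  90  84  88  89  88  32  81  50  34  29 137  37  87  87  92  89  91
  96  34]
110 [88 88 89 92 83 87 86 65 28 23 28 91 90 92 85 90 91 96 93 33]
115 [ 86  88  87  84  86  95 130 125 133  97  83  73  75  82  82  86  92  94
  99  36]
120 [ 88  90  88  85  96 155 156 151 172 167 158  70 144 147 170  95  94  89
  96  34]
125 [ 85  89  85  88 164 166 163 164 166 170 168 168 170 169 170 174  93  93
  89  37]
130 [ 85  90  82  25 165 166 
[... 1406 characters left out ...]
1  97  93 107  96 100  83  84  85
  33  78]
215 [ 27  33  33  23  52  97 101  96  96  95  98  95 105  42 104  86  81  87
  27  97]
220 [ 22  30  31  36  55 109  94  26  34  31 100 100  33  36  32  83  84  86
  34  72]
225 [30 32 34 34 54 37 33 38 37 35 36 40 39 35 37 86 86 83 33 47]
230 [ 21  31  39  30  51  37  39  88  39  35  36 103  36  39  34  84  79  76
  30  32]
235 [33 34 28 27 53 38 35 37 34 34 40 91 39 35 34 36 35 32 23 28]
240 [30 34 31 27 50 39 36 36 39 40 33 36 35 34 57 40 44 39 37 36]
245 [29 29 35 28 30 34 36 30 38 41 40 34 33 37 40 45 41 41 41 39]
250 [27 28 29 31 29 31 31 39 44 50 48 49 32 46 47 44 49 50 50 52]
255 [32 33 25 29 35 33 26 32 53 50 45 51 54 50 51 55 53 51 51 50]
```

Tags' left end is at row ~138 and the cards' edge at row ~123, both as expected. The gripper is clear of everything, so I'm handing the job in.

```bash
python3 -c "
from plant import job_done
print(job_done())"
```

```text
the job is handed in; nothing more can be done
None
```

I handed the job in at about 41 s. By my measurements the cards, the tags on top of them, and the tape are in the tray, and the jar is upright in the middle of the deep box. The cutter and marker were not approached, though I did not re-measure them at the end. The hand-in returned no verdict.

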